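# Pack up the food processor after grating

## Robot

A 7-joint arm with a two-finger parallel gripper is mounted at the origin on the work surface. World frame = base frame: x ahead of the robot, y to its left, z up, the work surface at z = 0. Lengths are in m, angles in rad, forces in N, time in s.
With the tool pointing down it reaches from about 0.35 to 0.9 m from the base axis. Payload 8.1 kg.
Tool frame: the origin (TCP) lies between the finger pads; the fingertips stand 22 mm ahead of it and the grasp point (between the pads) lies 3 mm ahead of it (arm.tip_reach is the distance from the TCP to the fingertips, in m); z points along the fingers, y is the line along which they close (so a half turn about z gives the same grasp; the last joint's range is limited). The gripper opens to 92 mm and grips with 3 to 60 N. Pads are 19 mm wide; open, the fingers measure 130 mm over their backs; the gripper's body (75 mm by 190 mm) begins 47 mm behind the grasp point.
Start: joints at [-1.379, 0.434, 0.025, 1.573, -0.012, 1.134, -0.075], TCP at [0.182, 0.598, 0.249] pointing down, gripper open.
Joint ranges: [-2.62, 2.62], [-0.44, 2.09], [-1.27, 1.32], [0.08, 2.57], [-1.32, 4.46], [0.12, 2], [-2.74, 2.74]. Speed limits (rad/s): [2.22, 2.22, 3.01, 3.01, 3.14, 3.14, 3.14].

## Interface

Orientations are given as a rotation vector (axis times angle).
In Python, from cell import telemetry, vision, job, arm gives the robot as it stands. The module is installed in compiled form; this text tells all that it offers.
- The arm moves only by the shell command python3 -m creep 'ROWS' [FORCE]. ROWS is text: rows parted by semicolons, each of 7 numbers parted by spaces: the finger opening in cm, from 0 to 9.18, then the shift along the tool's x, y, z in cm, then the turn, a rotation vector about the tool's x, y, z in degrees. A call has 1 to 5 rows; each row is the pose to reach, as a shift and turn from the pose commanded when the call began, along the tool's axes at that moment; what a row does not reach only later rows make up. A row lasts 1/8 s, in which the tool goes at most 62.5 mm and 10.7 degrees, less where a joint would pass 70% of its speed; a pose out of reach is approached as far as the arm can. A call with a gripper value outside its range is refused whole. The fingers move at their own pace and stop on an object; FORCE is the grip in N (left out, the last holds). Time passes only in rows, so rows that repeat a pose let the fingers close. It gives the time, the measured TCP pose, the force, the opening and the grip force at its end, in the units of the state.
- telemetry.observe(): the state, without advancing time (a new reading comes with each control period).
- vision.get_image(name): name is "scene" or "top" or "wrist"; returns the picture (420x560x3 uint8, red, green, blue); there is no depth.
- vision.camera_info(name): a dict with "fov_y" (degrees; the focal length in pixels is half the picture's height over the tangent of half this angle, whatever the lens; pixels are square), "cx", "cy" (the principal point, pixels), "dist_coeffs" ([k1, k2, p1, p2, k3] as OpenCV has them; the pictures are not rectified), "extrinsics" (4x4, takes a point from camera to world coordinates). Camera axes: x right, y down, z forward; pixel columns grow to the right and rows downward; lengths in m; the calibration is good to about 2 mm. A picture is of the moment at which its call begins: read the wrist's pose just before it. camera_info takes no time and is no camera call; for the wrist camera it gives the pose at the moment of the call.
- job.sign_off(): hands the job in; it is judged then, once.
The state is a dict: "clock": time; "joints": joint angles; "dq": joint speeds; "joint_efforts": joint torques, N m; "position": TCP position; "ee_rot": TCP orientation; "force": force on the tool from outside, world axes, zero at the start; "ft_torque": the same for the moment, N m; "width": opening from 0.0 (shut) to 1.0 (fully open); "gripper_force": force on a finger pad.
Only numpy, scipy, OpenCV 4.12 (cv2) and the standard library are available. Lean on these libraries where they do the work, as an engineer would, in place of code of your own. Each camera call takes 0.05 s, during which the arm holds its last target. There are 200 camera calls.

## Task

Tidy up the food processor in this order. First stand the steel grating disc, which leans on the sloping wooden rest, upright in a free slot of the wire rack. Then lift the lid off the mint bowl by its bar grip, lean it on the emptied rest and let go, take it again by its upper edge and stand it upright in the other free slot; last set the bowl fully down on the motor base with its foot over the two pegs (handle to either end), dropping nothing and leaving the plate in the rack and the onion, courgette and mug undisturbed.

Things in the scene. Friction and masses are not known exactly. Their poses are not given: they have to be found in the camera images.
- grating_disc: flat round steel grating disc, 150 mm diameter, 5 mm thick, dark grating holes on one face, 0.15 to 0.31 kg; origin at the centre of its back face, z axis out of the grated face (grated face at z = 5 mm). At the start it leans on the rest, grated face outward, its lower edge on the lip
- lid: flat round white plastic lid, 160 mm diameter, 6 mm thick, 0.13 to 0.25 kg; origin at the centre of its underside, z up through the grip. A grey bar grip stands on the middle of its top: 46 mm long along x, 14 mm wide along y, reaching from z = 6 to z = 32 mm. At the start it lies loose and flat on the bowl's rim
- bowl: mint round bowl on a grey foot, 0.39 to 0.77 kg, 150 mm across and 106 mm high at the rim; origin at the centre of the foot's underside, z up. Loop handle at +x, out to 115 mm from the axis. The foot is 116 (x) by 64 (y) by 18 mm high with two 18 mm through holes at x = +-36 mm, y = 0 for the base's pegs; fits either way round
- hub_top (a point): top centre of the square upright grey hub in the middle of the bowl (seen once the lid is off): 20 x 20 mm, sides along the bowl's x and y, rising from the bowl's floor at z = 24 mm to z = 100 mm above the bowl's origin, with about 50 mm clear all round inside the bowl at its upper half
- motor_base: fixed cream motor base, 180 mm (x) by 160 mm (y) and 85 mm high with a 132 mm round steel turntable on it, its face at z = 90 mm; origin at the centre of its underside. Two pegs stand on the face at x = +-36 mm, y = 0: 14 mm diameter, 14 mm high, tapered tops. Black dial on its +x side
- seat_top (a point): centre of the turntable face between the pegs, 90 mm above the counter; the underside of the bowl's foot belongs here, the holes over the pegs
- rack: fixed wire plate rack, about 150 x 150 mm; origin at its centre on the counter, z up. Three slots one behind another at x = -50 (holds the plate), 0 and +50 mm; a disc stands in a slot with its faces square to the rack's x, its edge on two 8 mm wires that run along x at y = +-35 mm, axes 10 mm above the counter (lid centre then 86 mm, disc centre 81 mm up)
- slot_middle (a point): the middle, free slot: its centre at counter level, axes as the rack's. Each slot has two pairs of upright tines at y = +-48 mm, 4 mm thick, leaving a gap of 13 mm along x that widens above 68 mm to 21 mm at the tine tops, 82 mm above the counter
- slot_far (a point): the other free slot, at the rack's +x end: its centre at counter level, axes as the rack's
- rest: fixed wooden sloping rest; origin on the counter, z up. Its board, 70 mm wide (y), slopes at 52 degrees to the counter and faces up and towards its +x; a lip at the lower end, standing 16 mm out of the board, holds the edge of a disc. The board's upper end is 15 mm up the slope from rest_seat, so the upper part of a disc stands free on both sides
- rest_seat (a point): point on the face of the board where the centre of the underside of the 160 mm lid lies when its edge sits on the lip: 82 mm above the rest's origin, 80 mm up the slope from the lip (let go some 10 mm farther up, the lid slides down to the lip); axes as the rest's (x level, z up, not tilted)
- plate: bystander: white plate, 160 mm diameter, 6 mm thick, standing in the near (-x) slot of the rack; origin at the centre of its back face
- onion: bystander: red onion, 76 mm, on the chopping board; origin at its underside
- courgette: bystander: dark green courgette, 54 mm thick, 213 mm long along its y; origin at the middle of its underside
- mug: bystander: white mug, 80 mm diameter, 95 mm high, handle at +y; origin at its underside
Mind the look-alikes: they are no part of the job. Several things have the shape of the lid; the one meant has the colours described above.

How it is judged:
On the way, in this order (a step that is already met when the one before it is completed fails the run):
1. the grating disc stands upright in a free slot of the rack, let go (((x of grating_disc in the frame of slot_middle between -0.016 and 0.016 m and y of grating_disc in the frame of slot_middle between -0.02 and 0.02 m and height (world z) of grating_disc between 0.072 and 0.096 m and angle between the z axis of grating_disc and the x axis of rack, either way round below 0.3 rad and contact force between the fingers and grating_disc below 0.1 N and linear speed of grating_disc below 0.05 m/s) or (x of grating_disc in the frame of slot_far between -0.016 and 0.016 m and y of grating_disc in the frame of slot_far between -0.02 and 0.02 m and height (world z) of grating_disc between 0.072 and 0.096 m and angle between the z axis of grating_disc and the x axis of rack, either way round below 0.3 rad and contact force between the fingers and grating_disc below 0.1 N and linear speed of grating_disc below 0.05 m/s))), for 0.2 s.
2. the lid leans on the sloping rest, let go (distance between lid and rest_seat below 0.03 m and angle between lid's own z axis and vertical between 0.7 and 1.1 rad and contact force between lid and rest above 0.2 N and contact force between the fingers and lid below 0.1 N and linear speed of lid below 0.05 m/s), for 0.2 s.
3. the lid stands upright in the other free slot, let go (((x of lid in the frame of slot_middle between -0.016 and 0.016 m and y of lid in the frame of slot_middle between -0.02 and 0.02 m and height (world z) of lid between 0.072 and 0.096 m and angle between the z axis of lid and the x axis of rack, either way round below 0.3 rad and contact force between the fingers and lid below 0.1 N and linear speed of lid below 0.05 m/s) or (x of lid in the frame of slot_far between -0.016 and 0.016 m and y of lid in the frame of slot_far between -0.02 and 0.02 m and height (world z) of lid between 0.072 and 0.096 m and angle between the z axis of lid and the x axis of rack, either way round below 0.3 rad and contact force between the fingers and lid below 0.1 N and linear speed of lid below 0.05 m/s))), for 0.2 s.
4. the bowl sits fully down on the motor base over the pegs, let go (horizontal distance between bowl and motor_base below 0.005 m and z of bowl in the frame of seat_top between -0.004 and 0.003 m and angle between the x axis of bowl and the x axis of motor_base, either way round below 0.12 rad and angle between bowl's own z axis and vertical below 0.05 rad and contact force between the fingers and bowl below 0.1 N and linear speed of bowl below 0.05 m/s), for 0.2 s.
At the end, for the whole second after the job is handed in: Grating disc and lid each stand in one of the two free slots (centre within 16 mm of its mid-plane, 20 mm of its middle, 72-96 mm up, 0.3 rad of square to the rack); bowl foot within 3 mm of the turntable, 5 mm of its centre, 0.12 rad of the peg line, level to 0.05 rad; all let go, at rest (all of step 4 and ((x of grating_disc in the frame of slot_middle between -0.016 and 0.016 m and y of grating_disc in the frame of slot_middle between -0.02 and 0.02 m and height (world z) of grating_disc between 0.072 and 0.096 m and angle between the z axis of grating_disc and the x axis of rack, either way round below 0.3 rad and contact force between the fingers and grating_disc below 0.1 N and linear speed of grating_disc below 0.05 m/s) or (x of grating_disc in the frame of slot_far between -0.016 and 0.016 m and y of grating_disc in the frame of slot_far between -0.02 and 0.02 m and height (world z) of grating_disc between 0.072 and 0.096 m and angle between the z axis of grating_disc and the x axis of rack, either way round below 0.3 rad and contact force between the fingers and grating_disc below 0.1 N and linear speed of grating_disc below 0.05 m/s)) and ((x of lid in the frame of slot_middle between -0.016 and 0.016 m and y of lid in the frame of slot_middle between -0.02 and 0.02 m and height (world z) of lid between 0.072 and 0.096 m and angle between the z axis of lid and the x axis of rack, either way round below 0.3 rad and contact force between the fingers and lid below 0.1 N and linear speed of lid below 0.05 m/s) or (x of lid in the frame of slot_far between -0.016 and 0.016 m and y of lid in the frame of slot_far between -0.02 and 0.02 m and height (world z) of lid between 0.072 and 0.096 m and angle between the z axis of lid and the x axis of rack, either way round below 0.3 rad and contact force between the fingers and lid below 0.1 N and linear speed of lid below 0.05 m/s))); the robot touches nothing.
It fails at once if the plate, onion, courgette or mug is pushed more than 30 mm (distance of any of plate, onion, courgette, mug from where it was at the start of the episode above 0.03 m).
It fails at once if the disc, lid or bowl is dropped (falls free faster than 0.75 m/s, a drop of about 3 cm) ((linear speed of grating_disc above 0.75 m/s and contact force between the fingers and grating_disc below 0.1 N) or (linear speed of lid above 0.75 m/s and contact force between the fingers and lid below 0.1 N) or (linear speed of bowl above 0.75 m/s and contact force between the fingers and bowl below 0.1 N)).
It fails at once if the bowl is tipped over by more than 0.6 rad (angle between bowl's own z axis and vertical above 0.6 rad).
It also fails if it takes over 72 s, if anything falls off the work surface, if the arm or the gripper's body presses on something with over 40 N, if the wrist force passes 120 N, or if a joint passes its speed limit or range.

## Working session

There is one attempt and no reset: what is moved stays moved. The work goes in short steps, Python scripts to look and compute and a shell command to move; the robot and the scene stay as the last step left them, time stands still between calls to the robot, and variables do not carry over. Pictures are saved under pics/ and viewed, at most 10 in all, crops included, and the job is handed in when it is done.

```bash
mkdir -p pics; python3 - <<'E'
from cell import telemetry, vision, job, arm
import cv2,numpy as np
print(telemetry.observe())
for n in ("scene","top"):
    im=vision.get_image(n); cv2.imwrite(f"pics/{n}0.png",im[:,:,::-1])
    c=vision.camera_info(n); print(n,c)
print(vision.camera_info("wrist"))
E
```

```text
{'clock': 0.0, 'joints': array([-1.37860368,  0.43521509,  0.0249565 ,  1.57410233, -0.01161372,
        1.13400454, -0.07509644]), 'dq': array([ 0.00040557,  0.00034413, -0.00045398, -0.00075586,  0.00154937,
       -0.00123497, -0.00058125]), 'joint_efforts': array([-1.10800152e-04, -6.67864966e+01,  9.84363891e-01, -3.14443731e+01,
       -6.06932212e-02,  4.31277906e-02,  1.77703851e-04]), 'position': array([0.18148702, 0.59756401, 0.24794764]), 'ee_rot': array([-4.61456975e-01, -3.10740569e+00,  2.48264162e-03]), 'force': array([ 0.37471271,  0.26158136, -0.03899311]), 'ft_torque': array([-0.03621567, -0.03120025,  0.04126206]), 'gripper_force': 0.0, 'width': 0.999327570880705}
scene {'fov_y': 53.750089896427866, 'cx': 274.9351479703183, 'cy': 207.515168911982, 'dist_coeffs': array([-0.10287097,  0.        ,  0.        ,  0.        ,  0.        ]), 'extrinsics': array([[ 0.2098633 ,  0.79376448, -0.57087245,  1.24445773],
       [ 0.97769671, -0.16549917,  0.1293026 , -0.26196605],
       [ 0.00815689, -0.58527599, -0.81079312,  1.07662654],
       [ 0.        ,  0.        ,  0.
[... 283 characters left out ...]
77156977e-01],
       [-9.99991175e-01,  4.13644068e-03, -7.34683301e-04,
        -1.25018157e-01],
       [ 5.28515931e-04, -4.96240114e-02, -9.98767830e-01,
         1.11720714e+00],
       [ 0.00000000e+00,  0.00000000e+00,  0.00000000e+00,
         1.00000000e+00]])}
{'fov_y': 58.79555219400262, 'cx': 273.1945922365123, 'cy': 208.78501076906818, 'dist_coeffs': array([-0.02711268,  0.        ,  0.        ,  0.        ,  0.        ]), 'extrinsics': array([[ 0.29080018,  0.92286795,  0.25248762,  0.11471128],
       [ 0.95678309, -0.2801685 , -0.07792131,  0.61860504],
       [-0.001172  ,  0.26423542, -0.9644575 ,  0.38367774],
       [ 0.        ,  0.        ,  0.        ,  1.        ]])}
```

View pics/scene0.png

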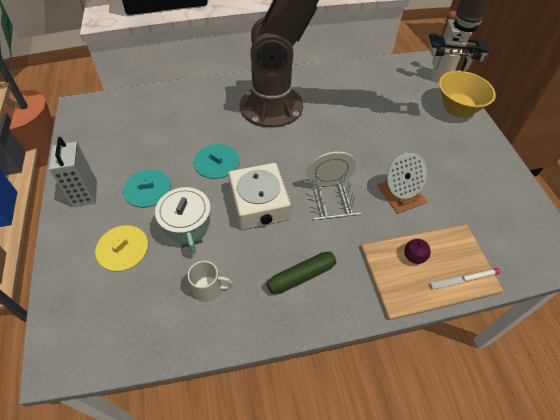

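View pics/top0.png

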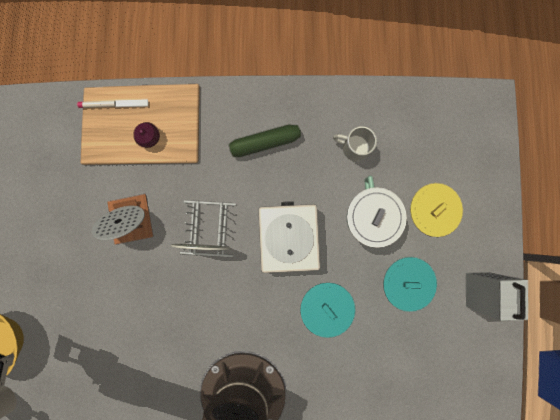

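```bash
cat > h.py <<'E'
import numpy as np, cv2
from cell import telemetry, vision, arm
from scipy.spatial.transform import Rotation as R
def K(c):
    f=210/np.tan(np.radians(c["fov_y"])/2); return np.array([[f,0,c["cx"]],[0,f,c["cy"]],[0,0,1.]])
def proj(c,P):
    E=np.linalg.inv(c["extrinsics"]); P=np.asarray(P,float).reshape(-1,3)
    return cv2.projectPoints(P,cv2.Rodrigues(E[:3,:3])[0],E[:3,3],K(c),c["dist_coeffs"])[0][:,0]
def ray(c,uv):
    p=cv2.undistortPoints(np.array(uv,float).reshape(-1,1,2),K(c),c["dist_coeffs"])[:,0]
    d=np.c_[p,np.ones(len(p))]@c["extrinsics"][:3,:3].T
    return c["extrinsics"][:3,3],d
def atz(c,uv,z):
    o,d=ray(c,uv); return o+d*((z-o[2])/d[:,2])[:,None]
def tri(obs):  # [(cam,uv)...]
    A=np.zeros((3,3));b=np.zeros(3)
    for c,uv in obs:
        o,d=ray(c,uv);d=d[0]/np.linalg.norm(d[0]);M=np.eye(3)-np.outer(d,d);A+=M;b+=M@o
    return np.linalg.solve(A,b)
def crop(im,x0,y0,x1,y1,s):
    return cv2.resize(im[y0:y1,x0:x1],None,fx=s,fy=s,interpolation=cv2.INTER_CUBIC)
def move(pos,Rm):   # shift cm and turn deg in tool axes from the present commanded(measured) pose
    s=telemetry.observe(); R0=R.from_rotvec(s["ee_rot"])
    return R0.inv().apply(np.array(pos)-s["position"])*100, np.degrees((R0.inv()*Rm).as_rotvec())
E
python3 - <<'E'
from h import *
t=cv2.imread("pics/top0.png"); s=cv2.imread("pics/scene0.png")
a=crop(t,85,185,245,265,5)      # top rest+rack : 800x400
cv2.imwrite("pics/a.png",a)
b=np.vstack([np.hstack([crop(s,375,140,440,215,4),crop(s,300,145,365,225,4)[:300],crop(s,225,155,295,230,4)]),
 np.hstack([crop(t,255,195,325,275,4)[:300],crop(t,340,170,415,250,4)[:300],crop(s,150,185,215,260,4)[:,:220]])])
cv2.imwrite("pics/b.png",b);print(b.shape)
E
```

```text
(600, 800, 3)
```

View pics/a.png

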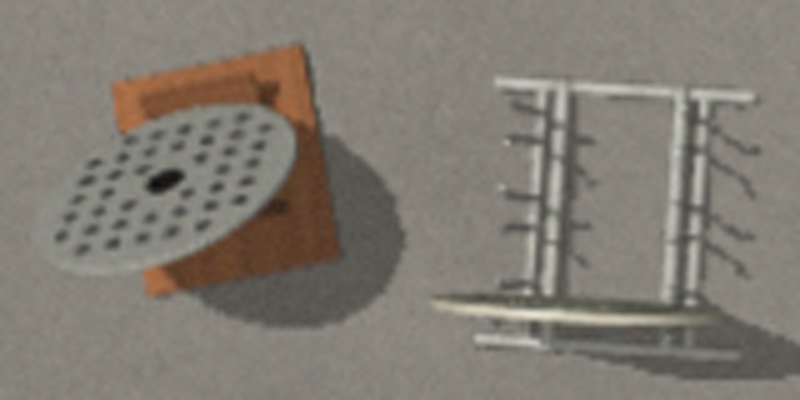

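View pics/b.png

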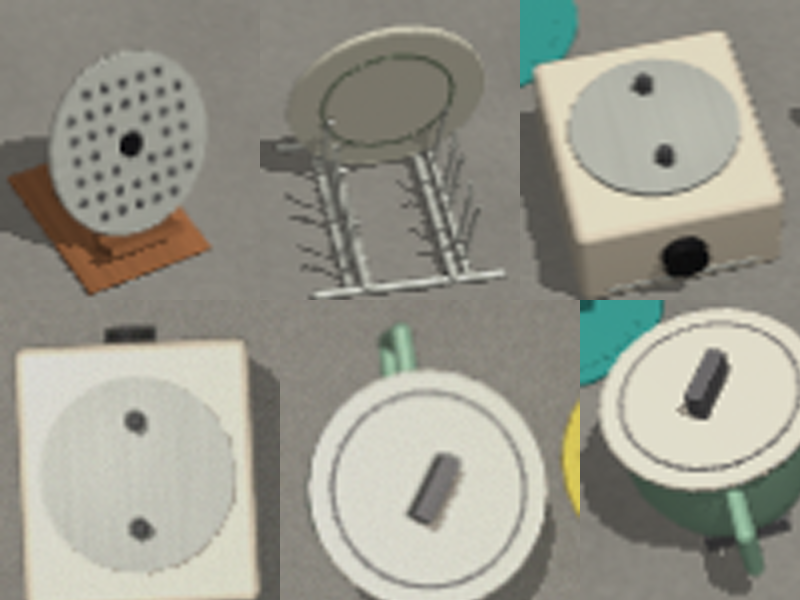

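```bash
python3 - <<'E'
from h import *
T=vision.camera_info("top");S=vision.camera_info("scene")
fa=lambda u,v:((u+.5)/5-.5+85,(v+.5)/5-.5+185)
def fb(i,j,u,v):
    x0,y0=[[(375,140),(300,145),(225,155)],[(255,195),(340,170),(150,185)]][i][j]
    ox=[[0,260,520],[0,280,580]][i][j]; return ((u-ox+.5)/4-.5+x0,(v-300*i+.5)/4-.5+y0)
P=lambda *a:print(*[np.round(x,4) if not isinstance(x,str) else x for x in a])
P("disc hole",tri([(T,fa(165,181)),(S,fb(0,0,130,144))]))
c=[fa(112,82),fa(300,45),fa(340,257),fa(150,295)]
for z in(0,.01): P("rest base",z,atz(T,c,z))
P("rest base tri FL",tri([(T,c[1]),(S,fb(0,0,212,247))]),"other",tri([(T,c[0]),(S,fb(0,0,90,294))]))
r=[fa(497,84),fa(753,98),fa(740,355),fa(475,340)]
P("rack end wires",atz(T,r,.01), atz(T,r,.01).mean(0))
P("rack scene front wire",tri([(T,r[0]),(S,fb(0,1,505,272))]),tri([(T,r[1]),(S,fb(0,1,316,293))]))
p=[fb(1,0,134,420),fb(1,0,141,530)]
P("pegs top z.102",atz(T,p,.102),atz(T,p,.102).mean(0))
P("scene pegs",atz(S,[fb(0,2,643,83),fb(0,2,665,155)],.100), "tri",tri([(T,p[1]),(S,fb(0,2,643,83))]),tri([(T,p[0]),(S,fb(0,2,665,155))]))
g=[fb(1,1,451,457),fb(1,1,421,521)]
P("grip ends",atz(T,g,.138),atz(T,g,.138).mean(0))
P("handle top",atz(T,[fb(1,1,402,328)],.09))
# segment lid & turntable & base
for nm,f,cam,box,z in(("lid T","top",T,(335,175,420,260),.112),("lid S","scene",S,(145,180,222,240),.112)):
    im=cv2.imread(f"pics/{f}0.png");x0,y0,x1,y1=box
    m=(im[y0:y1,x0:x1].min(2)>150).astype(np.uint8)
    m=cv2.morphologyEx(m,cv2.MORPH_OPEN,np.ones((3,3)))
    cs=max(cv2.findContours(m,0,cv2.CHAIN_APPROX_NONE)[0],key=cv2.contourArea)
    W=atz(cam,cs[:,0]+np.array([x0,y0]),z)[:,:2]
    A=np.c_[2*W,np.ones(len(W))];s=np.linalg.lstsq(A,(W**2).sum(1),rcond=None)[0]
    P(nm,s[:2],"r",np.sqrt(s[2]+s[0]**2+s[1]**2))
E
```

```text
disc hole [0.5079 0.3353 0.0824]
rest base 0 [[0.5699 0.4068 0.    ]
 [0.5912 0.2909 0.    ]
 [0.4652 0.2649 0.    ]
 [0.4425 0.381  0.    ]]
rest base 0.01 [[0.5691 0.4021 0.01  ]
 [0.5902 0.2872 0.01  ]
 [0.4653 0.2614 0.01  ]
 [0.4428 0.3765 0.01  ]]
rest base tri FL [0.601  0.3161 0.0629] other [ 0.5669  0.3565 -0.0163]
rack end wires [[0.5664 0.1688 0.01  ]
 [0.5575 0.0181 0.01  ]
 [0.4083 0.0255 0.01  ]
 [0.417  0.1807 0.01  ]] [0.4873 0.0982 0.01  ]
rack scene front wire [0.5668 0.1705 0.0074] [0.5574 0.018  0.0104]
pegs top z.102 [[ 0.4957 -0.1349  0.102 ]
 [ 0.4228 -0.1392  0.102 ]] [ 0.4592 -0.137   0.102 ]
scene pegs [[ 0.4251 -0.1396  0.1   ]
 [ 0.4975 -0.1363  0.1   ]] tri [ 0.4225 -0.1392  0.0969] [ 0.4957 -0.1355  0.0976]
grip ends [[ 0.5346 -0.3786  0.138 ]
 [ 0.4933 -0.3583  0.138 ]] [ 0.514  -0.3684  0.138 ]
handle top [[ 0.6255 -0.359   0.09  ]]
lid T [ 0.5152 -0.3695] r 0.0784
lid S [ 0.5138 -0.3698] r 0.0784
```

```bash
cat >> h.py <<'E'
def rz(d): return R.from_euler("z",d,degrees=True).as_matrix()
n=rz(11.1)@[np.sin(np.radians(52)),0,np.cos(np.radians(52))]
u=rz(11.1)@[-np.cos(np.radians(52)),0,np.sin(np.radians(52))]
disc=np.array([.506,.3346,.080]); seat=np.array([.501,.3337,.0823])
rx=rz(-3.4)[:,0]; mid=np.array([.4873,.0982,0]); far=mid+.05*rx
def frame(z,y):
    z=np.array(z,float);z/=np.linalg.norm(z); y=np.array(y,float); y-=z*(y@z); y/=np.linalg.norm(y)
    return R.from_matrix(np.c_[np.cross(y,z),y,z])
def plan(pos,z,y,flip=None):
    for s in (1,-1):
        a,b=move(pos,frame(z,s*np.array(y))); print("y%+d"%s,np.round(a,2),np.round(b,1),"ang %.0f"%np.linalg.norm(b))
def st():
    s=telemetry.observe(); M=R.from_rotvec(s["ee_rot"]).as_matrix()
    print("t%.2f"%s["clock"],np.round(s["position"],4),"z",np.round(M[:,2],3),"y",np.round(M[:,1],3),"q",np.round(s["joints"],2),"w%.3f"%s["width"],"F",np.round(s["force"],1),"g%.1f"%s["gripper_force"])
E
python3 -c "
from h import *
st();plan(disc+.2*u,-u,n)"
```

```text
t0.10 [0.1815 0.5976 0.2481] z [-0.    -0.001 -1.   ] y [ 0.291  0.957 -0.001] q [-1.38  0.44  0.02  1.57 -0.01  1.13 -0.08] w1.000 F [ 0.8 -0.3  0.8] g0.0
y+1 [-27.82 -21.51   1.08] [-34.2 -20.5  59.6] ang 72
y-1 [-27.82 -21.51   1.08] [  23.3  -39.  -112.9] ang 122
```

```bash
python3 -m creep '5 -5 -4 -2 -5 -3 9; 5 -12 -9 -2 -10 -6 18; 5 -19 -14 -1 -15 -9 27; 5 -24 -18 0 -20 -12 36; 5 -27.8 -21.5 1 -25 -15 44' 20; python3 -c "
from h import *
st();plan(disc+.2*u,-u,n)"
```

```text
clock: 0.72
position: [0.3612, 0.3477, 0.2459]
ee_rot: [1.427, 2.382, 0.543]
force: [2.7, -0.3, 0.4]
width: 0.555
gripper_force: 0.0
t0.72 [0.3612 0.3477 0.2459] z [ 0.448  0.161 -0.88 ] y [0.77  0.432 0.47 ] q [-1.41  0.03  0.32  2.25  0.62  0.58 -1.08] w0.555 F [ 2.7 -0.3  0.4] g0.0
y+1 [-4.3  -0.13  1.21] [-9.2 -5.4 15.6] ang 19
y-1 [-4.3  -0.13  1.21] [   7.8  -13.3 -163.7] ang 164
```

```bash
python3 -m creep '5 -2 0 0.6 -4.6 -2.7 7.8; 5 -4 0 1 -9.2 -5.4 15.6; 5 -4 0 1 -9.2 -5.4 15.6;5 -4 0 1 -9.2 -5.4 15.6' ; python3 -c "
from h import *
st();plan(disc+.2*u,-u,n);plan(disc+.063*u,-u,n)
cv2.imwrite('pics/w1.png',vision.get_image('wrist')[:,:,::-1]); c=vision.camera_info('wrist')
print(proj(c,[disc,disc+.075*u,mid,far]))"
```

```text
clock: 1.23
position: [0.3827, 0.3154, 0.2394]
ee_rot: [1.666, 2.042, 0.695]
force: [0.1, 0.7, -0.4]
width: 0.543
gripper_force: 0.0
t1.23 [0.3827 0.3154 0.2394] z [ 0.601  0.119 -0.79 ] y [0.774 0.16  0.613] q [-1.46  0.04  0.31  2.36  1.05  0.6  -1.81] w0.543 F [ 0.1  0.7 -0.4] g0.0
y+1 [-0.49  0.    0.24] [-0.2 -0.   0.5] ang 1
y-1 [-0.49  0.    0.24] [ 1.000e-01 -4.000e-01 -1.795e+02] ang 180
y+1 [-0.5   0.06 13.94] [-0.2 -0.   0.5] ang 1
y-1 [-0.5   0.06 13.94] [ 1.000e-01 -4.000e-01 -1.795e+02] ang 180
[[272.89571428 192.32876391]
 [272.4608063  214.78926872]
 [185.41663342 379.58949991]
 [222.05659513 371.68445933]]
```

View pics/w1.png

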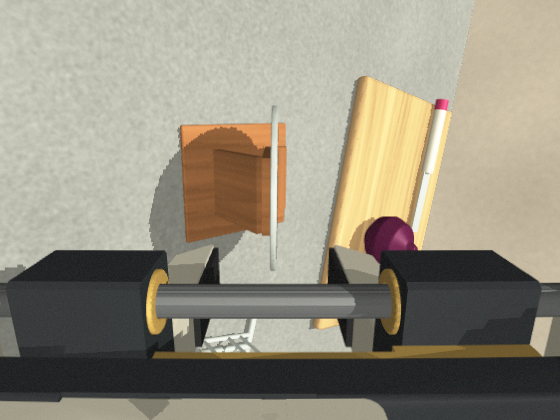

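```bash
python3 -m creep '5 -0.4 0.1 5 0 0 0.5;5 -0.4 0.1 9.5 0 0 0.5;5 -0.4 0.1 12.5 0 0 0.5;5 -0.4 0.1 13.9 0 0 0.5;5 -0.4 0.1 13.9 0 0 0.5'; python3 -m creep '3 0 0 0 0 0 0;1.5 0 0 0 0 0 0;0 0 0 0 0 0 0;0 0 0 0 0 0 0;0 0 0 0 0 0 0' 25;  python3 -c "
from h import *
st();plan(disc+.063*u,-u,n)"
```

```text
clock: 1.9
position: [0.4693, 0.3284, 0.1304]
ee_rot: [1.677, 2.034, 0.697]
force: [-0.1, -0.3, -0.4]
width: 0.549
gripper_force: 0.0
clock: 2.52
position: [0.4682, 0.3288, 0.1309]
ee_rot: [1.678, 2.035, 0.7]
force: [-5.3, -0.8, -0.9]
width: 0.054
gripper_force: 25.2
t2.52 [0.4682 0.3288 0.1309] z [ 0.601  0.12  -0.79 ] y [0.776 0.149 0.613] q [-1.27  0.38  0.38  2.36  1.81  0.31 -2.51] w0.054 F [-5.3 -0.8 -0.9] g25.2
y+1 [-0.16 -0.12  0.07] [-0.2 -0.1 -0.2] ang 0
y-1 [-0.16 -0.12  0.07] [-1.000e-01  3.000e-01  1.798e+02] ang 180
```

```bash
python3 -m creep '0 0 0.6 -1 0 0 0;0 0 1.5 -5 0 0 0;0 0 2 -10 0 0 0;0 0 2.5 -15 0 0 0;0 0 2.5 -16 0 0 0' ; python3 -c "
from h import *
st();plan(mid+[0,0.03,.33],[0,0,-1],rx)"
```

```text
clock: 3.15
position: [0.3902, 0.3139, 0.2748]
ee_rot: [1.68, 2.036, 0.706]
force: [0.3, 0.4, -2.9]
width: 0.053
gripper_force: 25.0
t3.15 [0.3902 0.3139 0.2748] z [ 0.601  0.124 -0.79 ] y [0.776 0.147 0.613] q [-1.6  -0.04  0.45  2.32  0.96  0.67 -1.68] w0.053 F [ 0.3  0.4 -2.9] g25.0
y+1 [-20.05   8.19  -0.84] [37.6 -5.2 13.8] ang 40
y-1 [-20.05   8.19  -0.84] [   7.5   53.8 -157.3] ang 166
```

```bash
python3 -m creep '0 -3 1 -3 9 -1.2 3.4;0 -8 3 -3 18 -2.4 6.8;0 -13 5 -2 27 -3.7 10.3;0 -17.5 7 -1 37.6 -5.2 13.8;0 -20 8.2 -0.8 37.6 -5.2 13.8' ; python3 -m creep '0 0 0 0 0 0 0;0 0 0 0 0 0 0'; python3 -c "
from h import *
st();plan(mid+[0,0.0,.26],[0,0,-1],rx)"
```

```text
clock: 3.78
position: [0.4719, 0.142, 0.3206]
ee_rot: [2.232, 2.123, 0.029]
force: [-0.1, -0.8, -4.0]
width: 0.049
gripper_force: 25.0
clock: 4.03
position: [0.4713, 0.1425, 0.3196]
ee_rot: [2.231, 2.118, 0.028]
force: [-0.4, 0.4, -3.7]
width: 0.049
gripper_force: 25.0
t4.03 [0.4713 0.1425 0.3196] z [ 0.058 -0.035 -0.998] y [ 0.997 -0.051  0.06 ] q [-1.3   0.16  1.02  1.86 -0.1   1.15 -0.31] w0.049 F [-0.4  0.4 -3.7] g25.0
y+1 [-4.15  1.46  6.19] [3.4 1.8 0.4] ang 4
y-1 [-4.15  1.46  6.19] [  -2.9    5.4 -179.5] ang 180
```

```bash
python3 -m creep '0 -2 0.7 0 1.7 0.9 0.2;0 -4.1 1.5 0 3.4 1.8 0.4;0 -4.1 1.5 3 3.4 1.8 0.4;0 -4.1 1.5 6 3.4 1.8 0.4;0 -4.1 1.5 6.2 3.4 1.8 0.4' ; python3 -m creep '0 0 0 0 0 0 0'; python3 -c "
from h import *
st();plan(mid+[0,0.0,.145],[0,0,-1],rx)
im=vision.get_image('wrist')[:,:,::-1].copy(); c=vision.camera_info('wrist')
t=vision.get_image('top')[:,:,::-1]
for nm,p in (('mid',mid),('far',far),('near',2*mid-far)):
    for h in(.01,.082):
        print(nm,h,np.round(proj(c,[p+[0,0,h]+.048*k*rz(-3.4)[:,1] for k in(-1,1)]),0).tolist())
cv2.imwrite('pics/w2.png',np.vstack([im[:300],]))
"
```

```text
clock: 4.65
position: [0.4857, 0.1005, 0.2593]
ee_rot: [-2.279, -2.157, 0.0]
force: [-0.0, -0.2, -2.6]
width: 0.052
gripper_force: 25.0
clock: 4.78
position: [0.4878, 0.1004, 0.2617]
ee_rot: [-2.28, -2.158, -0.006]
force: [0.5, 0.3, -3.0]
width: 0.052
gripper_force: 25.0
t4.78 [0.4878 0.1004 0.2617] z [ 0.001  0.004 -1.   ] y [ 0.998 -0.055  0.001] q [-1.08  0.29  0.99  1.91 -0.28  1.08 -0.03] w0.052 F [ 0.5  0.3 -3. ] g25.0
y+1 [-0.27 -0.05 11.67] [ 0.1 -0.2  0.2] ang 0
y-1 [-0.27 -0.05 11.67] [ 4.000e-01  1.000e-01 -1.798e+02] ang 180
mid 0.01 [[271.0, 224.0], [271.0, 134.0]]
mid 0.082 [[271.0, 247.0], [271.0, 139.0]]
far 0.01 [[317.0, 224.0], [320.0, 134.0]]
far 0.082 [[326.0, 247.0], [330.0, 140.0]]
near 0.01 [[225.0, 223.0], [222.0, 134.0]]
near 0.082 [[215.0, 247.0], [211.0, 139.0]]
```

View pics/w2.png

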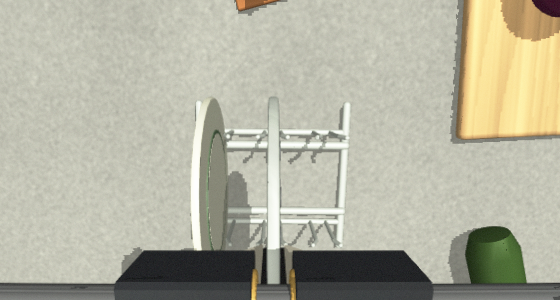

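```bash
python3 -m creep '0 -0.2 0 4 0 0 0;0 -0.2 0 8 0 0 0;0 -0.2 0 10 0 0 0;0 -0.2 0 11 0 0 0;0 -0.2 0 11.5 0 0 0' ; python3 -m creep '0 0 0 0.1 0 0 0; 0 0 0 0.2 0 0 0';python3 -c "
from h import *
st();plan(mid+[0,0.0,.145],[0,0,-1],rx)"
```

```text
clock: 5.5
position: [0.4886, 0.0985, 0.1465]
ee_rot: [-2.281, -2.158, -0.007]
force: [-0.7, 0.3, -2.4]
width: 0.055
gripper_force: 25.0
clock: 5.75
position: [0.4886, 0.0984, 0.1447]
ee_rot: [-2.282, -2.157, -0.007]
force: [1.0, -0.5, -2.2]
width: 0.052
gripper_force: 25.0
t5.75 [0.4886 0.0984 0.1447] z [ 0.002  0.004 -1.   ] y [ 0.998 -0.056  0.002] q [-0.93  0.45  0.86  2.05 -0.47  0.84  0.14] w0.052 F [ 1.  -0.5 -2.2] g25.0
y+1 [-0.03 -0.13 -0.03] [ 0.1 -0.3  0.2] ang 0
y-1 [-0.03 -0.13 -0.03] [   0.4    0.2 -179.8] ang 180
```

```bash
python3 -m creep '0 0 -0.1 0.15 0 0 0; 0 0 -0.1 0.3 0 0 0; 0 0 -0.1 0.4 0 0 0;0 0 -0.1 0.4 0 0 0';python3 -c "
from h import *
st()"
```

```text
clock: 6.25
position: [0.4904, 0.0982, 0.1435]
ee_rot: [2.283, 2.157, 0.015]
force: [-4.7, -1.5, 36.9]
width: 0.058
gripper_force: 25.2
t6.25 [0.4904 0.0982 0.1435] z [ 0.007  0.007 -1.   ] y [ 0.998 -0.057  0.007] q [-0.93  0.45  0.86  2.05 -0.47  0.83  0.15] w0.058 F [-4.7 -1.5 36.9] g25.2
```

```bash
python3 -m creep '0 0 0 -0.2 0 0 0; 1 0 0 -0.2 0 0 0; 2.5 0 0 -0.2 0 0 0;2.5 0 0 -0.2 0 0 0'; python3 -m creep '2.5 0 0 -1 0 0 0;2.5 0 0 -4 0 0 0;2.5 0 0 -8 0 0 0;2.5 0 0 -14 0 0 0;2.5 0 0 -19 0 0 0'; python3 -c "
from h import *
st()
lid=np.array([.5145,-.369,.112]);d=rz(-26.2)
plan(lid+[0,0,.16],[0,0,-1],d[:,1])
cv2.imwrite('pics/t3.png',np.hstack([crop(vision.get_image('top')[:,:,::-1],170,190,250,265,5),crop(vision.get_image('scene')[:,:,::-1],300,140,380,215,5)]))"
```

```text
clock: 6.75
position: [0.4871, 0.0984, 0.142]
ee_rot: [-2.281, -2.157, -0.005]
force: [-0.5, -0.3, 0.7]
width: 0.252
gripper_force: 0.0
clock: 7.38
position: [0.4869, 0.097, 0.3346]
ee_rot: [-2.283, -2.156, -0.006]
force: [1.2, 0.8, 0.0]
width: 0.276
gripper_force: 0.0
t7.38 [0.4869 0.097  0.3346] z [ 0.002  0.004 -1.   ] y [ 0.998 -0.057  0.002] q [-1.16  0.21  1.05  1.8  -0.2   1.24 -0.11] w0.276 F [1.2 0.8 0. ] g0.0
y+1 [-46.4    5.4    6.09] [  0.2  -0.1 -67.1] ang 67
y-1 [-46.4    5.4    6.09] [ -0.2  -0.2 112.9] ang 113
```

View pics/t3.png

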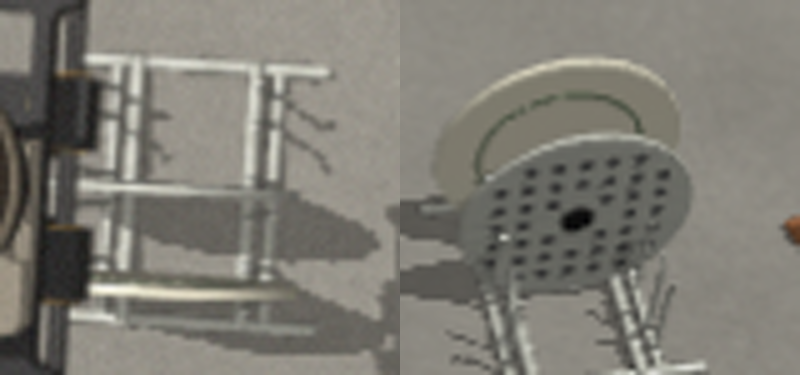

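```bash
python3 -m creep '5 -6 0.6 0 0 0 -9;5 -12 1.2 0 0 0 -18;5 -18 1.8 0 0 0 -27;5 -24 2.5 0 0 0 -36;5 -30 3.1 0 0 0 -45'; python3 -c "
from h import *
st()
lid=np.array([.5145,-.369,.112]);d=rz(-26.2)
plan(lid+[0,0,.16],[0,0,-1],d[:,1])"
```

```text
clock: 8.1
position: [0.5005, -0.1885, 0.3312]
ee_rot: [-1.308, -2.856, -0.006]
force: [1.5, 0.5, 0.8]
width: 0.545
gripper_force: 0.0
t8.10 [ 0.5005 -0.1885  0.3312] z [ 0.001  0.004 -1.   ] y [0.757 0.653 0.003] q [-0.45  0.29  0.94  1.72 -0.25  1.26  1.26] w0.545 F [1.5 0.5 0.8] g0.0
y+1 [-14.6  -10.75   5.86] [  0.2  -0.1 -23. ] ang 23
y-1 [-14.6  -10.75   5.86] [-1.00e-01 -3.00e-01  1.57e+02] ang 157
```

```bash
python3 -m creep '5 -5 -3.6 1 0 0 -9;5 -10 -7.2 3 0 0 -17;5 -14.6 -10.8 5.9 0 0 -23;5 -14.6 -10.8 5.9 0 0 -23;5 -14.6 -10.8 5.9 0 0 -23'; python3 -c "
from h import *
st()
lid=np.array([.5145,-.369,.112]);d=rz(-26.2)
im=vision.get_image('wrist')[:,:,::-1]; cv2.imwrite('pics/w4.png',im); c=vision.camera_info('wrist')
print(proj(c,[lid,lid+[0,0,.026],lid+[0,0,.026]+d[:,0]*.023,lid+[0,0,.026]-d[:,0]*.023]))
plan(lid+[0,0,.025],[0,0,-1],d[:,1])"
```

```text
clock: 8.72
position: [0.513, -0.3681, 0.2712]
ee_rot: [-0.724, -3.056, -0.006]
force: [0.5, 0.6, 0.6]
width: 0.547
gripper_force: 0.0
t8.72 [ 0.513  -0.3681  0.2712] z [-0.     0.004 -1.   ] y [0.448 0.894 0.003] q [ 0.03  0.51  0.79  1.57 -0.38  1.23  2.  ] w0.547 F [0.5 0.6 0.6] g0.0
[[269.72727056 198.01557121]
 [269.5675112  206.19861109]
 [269.81958117 235.28836883]
 [269.30554543 175.82010809]]
y+1 [-0.16 -0.2  13.47] [ 0.2 -0.  -0.3] ang 0
y-1 [-0.16 -0.2  13.47] [-1.000e-01 -4.000e-01  1.797e+02] ang 180
```

View pics/w4.png

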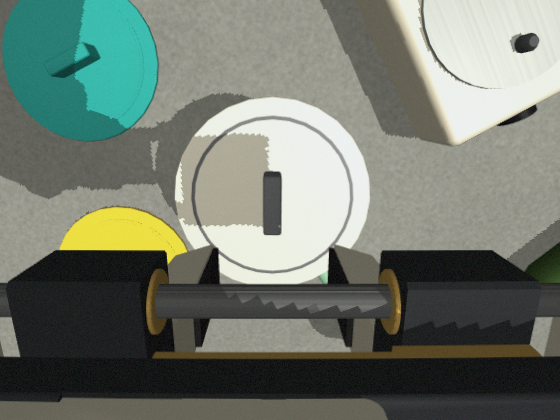

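```bash
python3 -m creep '5 -0.15 -0.1 6 0 0 0;5 -0.15 -0.1 10.5 0 0 0;5 -0.15 -0.1 12.5 0 0 0;5 -0.15 -0.1 13.4 0 0 0;5 -0.15 -0.1 13.4 0 0 0'; python3 -m creep '3 0 0 0 0 0 0;1.5 0 0 0 0 0 0;0 0 0 0 0 0 0;0 0 0 0 0 0 0;0 0 0 0 0 0 0' 30;python3 -m creep '0 0 0 -1 0 0 0;0 0 0 -5 0 0 0;0 0 0 -11 0 0 0;0 0 0 -17 0 0 0;0 0 0 -21 0 0 0'; python3 -c "
from h import *
st()
print(seat+n*.12)
plan(seat+n*.12+.02*u,-n,rz(11.1)[:,1]);plan(seat+n*.12+.02*u,-n,u)"
```

```text
clock: 9.4
position: [0.5153, -0.3689, 0.1386]
ee_rot: [0.719, 3.056, 0.005]
force: [-0.4, -0.2, 0.4]
width: 0.544
gripper_force: 0.0
clock: 10.02
position: [0.5145, -0.369, 0.1377]
ee_rot: [0.721, 3.057, 0.006]
force: [-1.2, 0.8, 2.6]
width: 0.15
gripper_force: 30.0
clock: 10.65
position: [0.5141, -0.3702, 0.3511]
ee_rot: [0.721, 3.055, 0.004]
force: [0.6, 0.7, -2.5]
width: 0.151
gripper_force: 30.0
t10.65 [ 0.5141 -0.3702  0.3511] z [ 0.003  0.002 -1.   ] y [0.447 0.895 0.003] q [ 0.02  0.46  0.82  1.44 -0.34  1.39  1.96] w0.151 F [ 0.6  0.7 -2.5] g30.0
[0.5937923  0.35190513 0.15617938]
y+1 [26.16 67.35 18.07] [ 17.2  50.2 -34.9] ang 64
y-1 [26.16 67.35 18.07] [ 63.6 -21.8 130. ] ang 146
y+1 [26.16 67.35 18.07] [ -28.1   57.4 -117. ] ang 133
y-1 [26.16 67.35 18.07] [48.5 23.7 48.6] ang 73
```

```bash
python3 -m creep '0 1.5 4.5 0 0 0 0;0 3.5 9.8 0 0 0 0;0 5.5 15.4 0 0 0 0;0 7.5 21 0 0 0 0;0 9.5 27 0 0 0 0'; python3 -m creep '0 2 5 0 0 0 -10;0 4 10.5 0 0 0 -20;0 6 16 0 0 0 -30;0 8 21 0 0 0 -36;0 10 26 0 0 0 -36'; python3 -c "
from h import *
st()
plan(seat+n*.12+.02*u,-n,rz(11.1)[:,1]);plan(seat+n*.12+.02*u,-n,u)"
```

```text
clock: 11.28
position: [0.5493, -0.0848, 0.3491]
ee_rot: [0.722, 3.057, 0.006]
force: [1.1, -0.5, -1.2]
width: 0.149
gripper_force: 30.0
clock: 11.9
position: [0.5761, 0.1923, 0.3501]
ee_rot: [-0.261, 3.129, 0.005]
force: [1.1, 0.3, -2.0]
width: 0.152
gripper_force: 30.0
t11.90 [0.5761 0.1923 0.3501] z [ 0.001  0.004 -1.   ] y [-0.166  0.986  0.003] q [-0.81  0.37  0.59  1.5  -0.21  1.34  1.53] w0.152 F [ 1.1  0.3 -2. ] g30.0
y+1 [-3.13 15.35 17.87] [ 0.9 52.1 -1.4] ang 52
y-1 [-3.13 15.35 17.87] [ 78.5  -1.3 160.5] ang 179
y+1 [-3.13 15.35 17.87] [-40.1  41.5 -84.5] ang 102
y-1 [-3.13 15.35 17.87] [41.2 39.8 81.8] ang 100
```

```bash
python3 -m creep '0 -1 4 1 0.2 10.4 -0.3;0 -2 8 2 0.4 20.8 -0.6;0 -3 12 4 0.6 31.2 -0.9;0 -3 15.3 6 0.8 41.6 -1.2;0 -3 15.3 7 0.9 52 -1.4'; python3 -m creep '0 0 0 0 0 0 0;0 0 0 0 0 0 0'; python3 -c "
from h import *
st()
plan(seat+n*.10+.02*u,-n,rz(11.1)[:,1])"
```

```text
clock: 12.52
position: [0.5874, 0.3356, 0.3043]
ee_rot: [0.253, -2.587, 0.031]
force: [0.1, 1.1, -3.5]
width: 0.146
gripper_force: 30.0
clock: 12.78
position: [0.5881, 0.3333, 0.3071]
ee_rot: [0.251, -2.592, 0.032]
force: [-0.2, -0.2, -2.1]
width: 0.149
gripper_force: 30.0
t12.78 [0.5881 0.3333 0.3071] z [-0.508 -0.072 -0.859] y [-0.184  0.983  0.026] q [-0.41  0.86 -0.24  0.8  -0.06  1.99  1.13] w0.149 F [-0.2 -0.2 -2.1] g30.0
y+1 [-5.94  1.31 13.67] [ 1.5 21.2  0.6] ang 21
y-1 [-5.94  1.31 13.67] [ -33.     2.3 -176.3] ang 179
```

```bash
cat > kin.py <<'E'
from h import *
from scipy.optimize import least_squares
D=[([-1.379,.434,.025,1.573,-.012,1.134,-.075],[.1815,.5976,.2481],[0,-.001,-1],[.291,.957,-.001]),
([-1.46,.04,.31,2.36,1.05,.6,-1.81],[.3827,.3154,.2394],[.601,.119,-.79],[.774,.16,.613]),
([-1.27,.38,.38,2.36,1.81,.31,-2.51],[.4682,.3288,.1309],[.601,.12,-.79],[.776,.149,.613]),
([-1.08,.29,.99,1.91,-.28,1.08,-.03],[.4878,.1004,.2617],[.001,.004,-1],[.998,-.055,.001]),
([.02,.46,.82,1.44,-.34,1.39,1.96],[.5141,-.3702,.3511],[.003,.002,-1],[.447,.895,.003]),
([-.81,.37,.59,1.5,-.21,1.34,1.53],[.5761,.1923,.3501],[.001,.004,-1],[-.166,.986,.003]),
([-.41,.86,-.24,.8,-.06,1.99,1.13],[.5881,.3333,.3071],[-.508,-.072,-.859],[-.184,.983,.026])]
def fk(p,q,s):
    # p: h,L1,L2,L3,a1..: base yaw, tool yaw, elbow/wrist offsets
    h,L1,L2,L3,b,t,a1,a2,a3=p
    Z=lambda a:R.from_euler("z",a);Y=lambda a:R.from_euler("y",a)
    T=Z(b+s[0]*q[0]);P=np.array([0,0,h])
    T=T*Y(q[1])*Z(s[1]*q[2]);P=P+T.apply([a1,0,L1])
    T=T*Y(q[3])*Z(s[2]*q[4]);P=P+T.apply([a2,0,L2])
    T=T*Y(q[5]);P=P+T.apply([a3,0,0]);T=T*Z(s[3]*q[6]+t);P=P+T.apply([0,0,L3])
    return P,T.as_matrix()
def fit(s,b0,t0,D=D):
    def r(p):
        o=[]
        for q,x,z,y in D:
            P,M=fk(p,q,s);o+=list((P-x)*3)+list(M[:,2]-z)+list(M[:,1]-y)
        return o
    return least_squares(r,[.35,.45,.4,.25,b0,t0,0,0,0])
E
python3 - <<'E'
from kin import *
import itertools,json
best=None
for s in itertools.product([1,-1],repeat=4):
  for b0 in(0,2.6,-1.5):
    for t0 in (0,1.57,3.14,-1.57):
      f=fit(s,b0,t0)
      if best is None or f.cost<best[0]: best=(f.cost,s,f.x)
print(best[0],best[1],np.round(best[2],4))
json.dump([list(best[1]),list(best[2])],open("kin.json","w"))
p,s=best[2],best[1]
lo=np.array([-2.62,-.44,-1.27,.08,-1.32,.12,-2.74])+.03;hi=np.array([2.62,2.09,1.32,2.57,4.46,2,2.74])-.03
rng=np.random.default_rng(0)
def ik(pos,z):
    sol=None
    for k in range(30):
        q0=rng.uniform(lo,hi)
        f=least_squares(lambda q:np.r_[(fk(p,q,s)[0]-pos)*5,fk(p,q,s)[1][:,2]-z],q0,bounds=(lo,hi),max_nfev=60)
        if sol is None or f.cost<sol[0]: sol=(f.cost,f.x)
    return sol
for off in (.032,.08):
  for tilt in (52,45,40):
    a=np.radians(tilt);zz=-(rz(11.1)@[np.sin(a),0,np.cos(a)])
    c,q=ik(seat+n*off,zz);print(off,tilt,"%.5f"%c,np.round(q,2))
E
```

```text
0.005692495504765325 (-1, -1, -1, -1) [ 0.3006  0.5486  0.4349  0.3624 -0.0696  1.5038  0.0211 -0.0048  0.0104]
0.032 52 0.00004 [-0.39  1.17 -0.36  0.88  0.    1.97  2.69]
0.032 45 0.00000 [-0.33  1.1  -0.47  0.99  0.1   1.84 -1.6 ]
0.032 40 0.00000 [-0.4   1.02 -0.31  1.08  0.02  1.73 -2.71]
0.08 52 0.00551 [-0.38  1.14 -0.36  0.83  0.    1.97  0.76]
0.08 45 0.00001 [-0.41  1.13 -0.3   0.81 -0.    1.97  0.74]
0.08 40 0.00000 [-0.58  1.05  0.12  0.9  -0.26  1.88 -2.71]
```

```bash
cat >> h.py <<'E'
def tilt(d,off,up):
    a=np.radians(d); zz=-(rz(11.1)@[np.sin(a),0,np.cos(a)]); plan(seat+n*off+u*up,zz,rz(11.1)[:,1])
E
python3 -c "
from h import *
tilt(31,.10,.015);tilt(42,.075,.015)"
```

```text
y+1 [-6.4   1.3  13.85] [1.5 0.2 0.4] ang 2
y-1 [-6.4   1.3  13.85] [  -0.3    2.4 -179.6] ang 180
y+1 [-5.5   1.24 16.18] [ 1.5 11.2  0.5] ang 11
y-1 [-5.5   1.24 16.18] [ -17.5    2.3 -178.6] ang 179
```

```bash
python3 -m creep '0 -1.5 0.4 4 1 0 0.4;0 -3 0.8 8 1.5 0 0.4;0 -4.5 1.2 12 1.5 4 0.4;0 -5.5 1.2 16 1.5 8 0.4;0 -5.5 1.2 16.2 1.5 11.2 0.4'; python3 -m creep '0 0 0 0 0 0 0;0 0 0 0 0 0 0'; python3 -c "
from h import *
st()
tilt(42,.075,.015);tilt(50,.036,.006);tilt(46,.05,.01)"
```

```text
clock: 13.4
position: [0.5478, 0.3423, 0.1368]
ee_rot: [0.235, -2.393, 0.096]
force: [0.6, 0.5, -2.2]
width: 0.149
gripper_force: 30.0
clock: 13.65
position: [0.5498, 0.3445, 0.1411]
ee_rot: [0.238, -2.402, 0.088]
force: [-0.2, 0.1, -2.0]
width: 0.153
gripper_force: 30.0
t13.65 [0.5498 0.3445 0.1411] z [-0.654 -0.129 -0.745] y [-0.195  0.981  0.002] q [-0.42  1.03 -0.26  0.94 -0.07  1.86  1.14] w0.153 F [-0.2  0.1 -2. ] g30.0
y+1 [-0.04 -0.12  0.07] [-0.   0.2  0.2] ang 0
y-1 [-0.04 -0.12  0.07] [  -0.3   -0.  -179.8] ang 180
y+1 [-0.24 -0.12  4.07] [-0.   8.2  0.2] ang 8
y-1 [-0.24 -0.12  4.07] [-1.280e+01 -1.000e-01 -1.793e+02] ang 180
y+1 [-0.09 -0.12  2.62] [-0.   4.2  0.2] ang 4
y-1 [-0.09 -0.12  2.62] [-6.600e+00 -1.000e-01 -1.797e+02] ang 180
```

```bash
python3 -m creep '0 0 -0.1 1.2 0 2 0;0 -0.1 -0.1 2.6 0 4.2 0;0 -0.2 -0.1 3.3 0 6.5 0;0 -0.2 -0.1 3.8 0 8 0;0 -0.2 -0.1 3.8 0 8 0'; python3 -c "
from h import *
st()
tilt(50,.036,.006);tilt(50,.032,.0);
cv2.imwrite('pics/s5.png',np.hstack([crop(vision.get_image('scene')[:,:,::-1],350,110,450,220,4),crop(vision.get_image('top')[:,:,::-1],80,170,180,280,4)]))"
```

```text
clock: 14.28
position: [0.5255, 0.339, 0.1095]
ee_rot: [0.225, -2.257, 0.1]
force: [-0.1, 0.2, -1.6]
width: 0.149
gripper_force: 30.0
t14.28 [0.5255 0.339  0.1095] z [-0.753 -0.148 -0.641] y [-0.196  0.981  0.004] q [-0.42  1.11 -0.27  0.92 -0.11  1.93  1.13] w0.149 F [-0.1  0.2 -1.6] g30.0
y+1 [ 0.   -0.05  0.05] [-0.  -0.2  0.3] ang 0
y-1 [ 0.   -0.05  0.05] [   0.3   -0.  -179.7] ang 180
y+1 [-0.58 -0.05  0.47] [-0.  -0.2  0.3] ang 0
y-1 [-0.58 -0.05  0.47] [   0.3   -0.  -179.7] ang 180
```

View pics/s5.png

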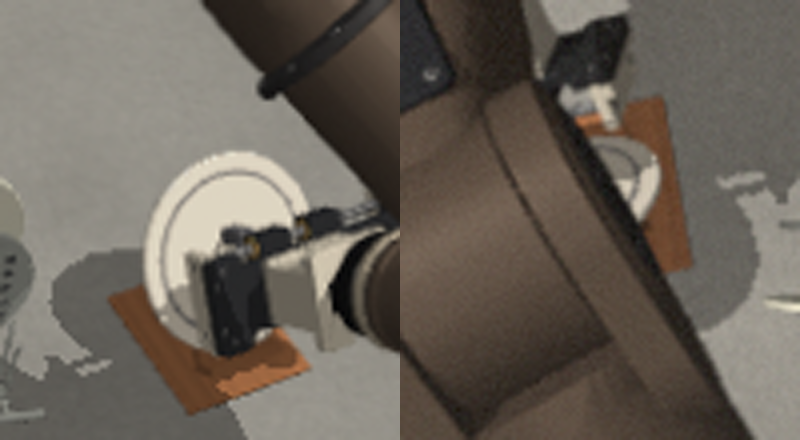

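```bash
python3 -m creep '0 -0.1 0 0.15 0 0 0;0 -0.2 0 0.3 0 0.7 0;0 -0.3 0 0.4 0 1 0;0 -0.4 0 0.4 0 1.2 0'; python3 -c "
from h import *
st()"
```

```text
clock: 14.88
position: [0.5252, 0.3391, 0.1048]
ee_rot: [0.223, -2.238, 0.102]
force: [1.0, -0.0, -1.7]
width: 0.15
gripper_force: 30.0
t14.88 [0.5252 0.3391 0.1048] z [-0.765 -0.15  -0.626] y [-0.196  0.981  0.004] q [-0.42  1.13 -0.27  0.91 -0.11  1.95  1.13] w0.150 F [ 1.  -0.  -1.7] g30.0
```

```bash
python3 -m creep '0 0 0 0.15 0 0.4 0;0 0 0 0.3 0 0.4 0;0 0 0 0.3 0 0.4 0'; python3 -c "
from h import *
st();tilt(51.5,.032,.0)"; python3 -m creep '0 -0.1 0 0.1 0 0 0;0 -0.1 0 0.2 0 0 0;0 -0.1 0 0.2 0 0 0'; python3 -c "
from h import *
st();tilt(51.5,.032,.0)"
```

```text
clock: 15.25
position: [0.5234, 0.3387, 0.1034]
ee_rot: [0.222, -2.232, 0.102]
force: [3.3, 0.0, -0.6]
width: 0.147
gripper_force: 30.0
t15.25 [0.5234 0.3387 0.1034] z [-0.769 -0.151 -0.622] y [-0.195  0.981  0.004] q [-0.42  1.13 -0.27  0.91 -0.11  1.94  1.13] w0.147 F [ 3.3  0.  -0.6] g30.0
y+1 [-0.25 -0.06 -0.09] [ 0.  -0.1  0.3] ang 0
y-1 [-0.25 -0.06 -0.09] [ 1.000e-01  0.000e+00 -1.797e+02] ang 180
clock: 15.62
position: [0.5234, 0.3386, 0.1032]
ee_rot: [0.223, -2.234, 0.1]
force: [9.7, 0.7, 10.2]
width: 0.149
gripper_force: 30.0
t15.62 [0.5234 0.3386 0.1032] z [-0.768 -0.149 -0.623] y [-0.195  0.981  0.005] q [-0.42  1.13 -0.27  0.92 -0.11  1.94  1.13] w0.149 F [ 9.7  0.7 10.2] g30.0
y+1 [-0.24 -0.05 -0.11] [0.1 0.  0.3] ang 0
y-1 [-0.24 -0.05 -0.11] [-1.000e-01  1.000e-01 -1.797e+02] ang 180
```

```bash
python3 -m creep '0 0.1 0 -0.2 0 0 0;3 0.1 0 -0.2 0 0 0;6 0.1 0 -0.2 0 0 0;6 0.1 0 -0.2 0 0 0;6 0.1 0 -0.2 0 0 0'; python3 -m creep '6 0 0 -1 0 -2 0;6 0 0 -3 0 -6 0;6 0 0 -6 0 -12 0;6 0 0 -10 0 -20 0;6 0 0 -14 0 -28 0'; python3 -c "
from h import *
st()
plan(seat+[0,0,.30],-u,n)"
```

```text
clock: 16.25
position: [0.5228, 0.3387, 0.1031]
ee_rot: [0.223, -2.231, 0.102]
force: [0.8, -0.5, 0.5]
width: 0.539
gripper_force: 0.0
clock: 16.88
position: [0.633, 0.3604, 0.1936]
ee_rot: [0.271, -2.727, 0.048]
force: [0.2, 0.1, -0.5]
width: 0.653
gripper_force: 0.0
t16.88 [0.633  0.3604 0.1936] z [-0.385 -0.072 -0.92 ] y [-0.196  0.981  0.005] q [-0.44  0.92 -0.23  0.88  0.02  1.72  1.16] w0.653 F [ 0.2  0.1 -0.5] g0.0
y+1 [ 19.78   0.06 -12.09] [-47.3 -47.8  80.8] ang 105
y-1 [ 19.78   0.06 -12.09] [ 47.8 -47.2 -80.5] ang 105
```

```bash
python3 -c "
from h import *
plan([.5,.33,.42],[0,0,-1],rz(11.1)[:,0])
plan([.5,.33,.42],[0,0,-1],rz(56)[:,0])"
```

```text
y+1 [ 21.42  -0.27 -15.49] [-17.9 -18.3  88.9] ang 93
y-1 [ 21.42  -0.27 -15.49] [ 18.3 -17.9 -88.4] ang 92
y+1 [ 21.42  -0.27 -15.49] [ -8.8 -21.9  44.7] ang 51
y-1 [ 21.42  -0.27 -15.49] [  27.1  -10.9 -132.4] ang 136
```

```bash
python3 -m creep '5 1 0 -6 -1.8 -4.4 9;5 5 0 -10 -3.6 -8.8 18;5 10 0 -13 -5.3 -13 27;5 16 0 -15.5 -7 -17.5 36;5 21.4 0 -15.5 -8.8 -21.9 44.7'; python3 -c "
from h import *
st()
P=seat+.16*u+.003*n
plan(P+[0,0,.03],-u,n)
t=vision.get_image('scene');c=vision.camera_info('scene')
"
```

```text
clock: 17.5
position: [0.4992, 0.3328, 0.4234]
ee_rot: [-0.925, -3.001, -0.004]
force: [-1.2, 0.5, 1.4]
width: 0.545
gripper_force: 0.0
t17.50 [0.4992 0.3328 0.4234] z [-0.     0.003 -1.   ] y [0.563 0.826 0.002] q [-0.62  0.31 -0.08  1.33  0.02  1.5   0.27] w0.545 F [-1.2  0.5  1.4] g0.0
y+1 [ 6.63 -6.71 18.31] [-35.9 -14.9  42.9] ang 58
y-1 [ 6.63 -6.71 18.31] [  18.4  -44.4 -129.3] ang 138
```

```bash
python3 -m creep '5 3 -3 1 -6 -2.5 7.2;5 6.6 -6.7 2 -12 -5 14.3;5 6.6 -6.7 5 -18 -7.5 21.5;5 6.6 -6.7 9 -24 -10 28.6;5 6.6 -6.7 13 -30 -12.5 35.8'; python3 -c "
from h import *
P=seat+.17*u+.003*n
st()
plan(P,-u,n)
"
```

```text
clock: 18.18
position: [0.4094, 0.3107, 0.31]
ee_rot: [1.534, 2.298, 0.531]
force: [1.7, -0.6, -0.4]
width: 0.543
gripper_force: 0.0
t18.18 [0.4094 0.3107 0.31  ] z [ 0.463  0.124 -0.878] y [0.806 0.352 0.475] q [-0.77 -0.   -0.19  2.1   0.49  0.71 -0.9 ] w0.543 F [ 1.7 -0.6 -0.4] g0.0
y+1 [ 1.2  -4.97  7.7 ] [-9.2 -2.8 10.8] ang 14
y-1 [ 1.2  -4.97  7.7 ] [   4.1  -13.6 -168.6] ang 169
```

```bash
python3 -m creep '5 1 -2 2 -3 -1 4;5 1.2 -4 4.5 -6 -2 8;5 1.2 -5 7 -9.2 -2.8 10.8;5 1.2 -5 7.7 -9.2 -2.8 10.8;5 1.2 -5 7.7 -9.2 -2.8 10.8'; python3 -c "
from h import *
st()
P=seat+.003*n
plan(seat+.068*u+.003*n,-u,n)
im=vision.get_image('wrist')[:,:,::-1]; c=vision.camera_info('wrist')
cv2.imwrite('pics/w6.png',im)
print(np.round(proj(c,[seat+k*.08*u+o*n for k in(-1,0,.5,1) for o in(0,.006)]),0).tolist())
hsv=cv2.cvtColor(im,cv2.COLOR_BGR2HSV)
for v in (120,160,185,200,225,245,265):
    w=(im[v].min(1)>175)&(hsv[v,:,1]<60); x=np.where(w)[0]; x=x[(x>220)&(x<340)]; print(v,x.tolist()[:40])
print(im[200,250:300].tolist()[::2])
"
```

```text
clock: 18.8
position: [0.4, 0.3136, 0.2167]
ee_rot: [1.671, 2.039, 0.691]
force: [-0.5, 0.4, 0.5]
width: 0.548
gripper_force: 0.0
t18.80 [0.4    0.3136 0.2167] z [ 0.6    0.115 -0.792] y [0.776 0.157 0.611] q [-0.9   0.13 -0.24  2.34  1.18  0.6  -1.93] w0.548 F [-0.5  0.4  0.5] g0.0
y+1 [ 0.05  0.2  10.14] [-0.4  0.1  0.3] ang 0
y-1 [ 0.05  0.2  10.14] [  -0.2   -0.6 -179.7] ang 180
[[271.0, 176.0], [277.0, 176.0], [270.0, 194.0], [278.0, 194.0], [270.0, 206.0], [278.0, 206.0], [269.0, 222.0], [278.0, 223.0]]
120 [273, 274, 275, 276, 277, 278, 279, 280, 289, 290, 291, 292, 293, 294, 295, 296, 297, 298, 299, 300, 301, 302, 303, 304, 305, 306, 307, 308, 309, 310, 311, 312, 313, 314, 315, 316, 317, 318, 319, 320]
160 [272, 273, 274, 275, 276, 277, 278, 279, 280, 289, 290, 291, 292, 293, 294, 295, 296, 297, 298, 299, 300, 301, 302, 303, 304, 305, 306, 307, 308, 309, 310, 311, 312, 313, 314, 315, 316, 317, 318, 319]
185 [272, 273, 274, 275, 276, 277, 278, 279, 280, 311, 312, 313, 314, 315, 316, 317, 318, 319, 320, 321, 322, 323, 324, 325, 326, 327, 328, 329, 330, 331, 332, 333, 334, 335, 
[... 503 characters left out ...]
, 265, 266, 267, 268, 269, 272, 273, 274, 275, 276, 277, 278, 279, 280, 281, 282, 283]
265 [228, 229, 230, 231, 232, 233, 234, 235, 236, 237, 238, 239, 240, 241, 242, 243, 244, 245, 246, 247, 248, 249, 250, 251, 252, 253, 256, 257, 258, 259, 260, 261, 262, 263, 264, 265, 266, 267, 268, 269]
[[50, 82, 120], [49, 79, 118], [44, 76, 116], [51, 85, 126], [53, 89, 133], [53, 91, 134], [63, 103, 156], [68, 109, 166], [63, 106, 163], [70, 112, 169], [71, 111, 159], [221, 235, 239], [246, 253, 253], [248, 253, 254], [251, 254, 254], [244, 250, 250], [146, 149, 147], [151, 153, 151], [153, 151, 151], [151, 151, 152], [150, 150, 151], [156, 157, 156], [156, 157, 155], [153, 156, 154], [154, 155, 155]]
```

```bash
python3 -m creep '5 0 0.2 4 0 0 0;5 0 0.35 7.5 0 0 0;5 0 0.35 9.4 0 0 0;5 0 0.35 10.1 0 0 0;5 0 0.35 10.1 0 0 0'; python3 -m creep '3 0 0 0 0 0 0;1.5 0 0 0 0 0 0;0 0 0 0 0 0 0;0 0 0 0 0 0 0;0 0 0 0 0 0 0' 28;  python3 -c "
from h import *
st();plan(seat+.068*u+.003*n,-u,n)"
```

```text
clock: 19.48
position: [0.4643, 0.3256, 0.1399]
ee_rot: [1.674, 2.036, 0.692]
force: [0.2, -0.0, 0.4]
width: 0.546
gripper_force: 0.0
clock: 20.1
position: [0.4634, 0.3252, 0.1386]
ee_rot: [1.674, 2.038, 0.69]
force: [-3.0, -0.4, 0.1]
width: 0.064
gripper_force: 28.0
t20.10 [0.4634 0.3252 0.1386] z [ 0.6    0.114 -0.792] y [0.777 0.155 0.61 ] q [-0.85  0.35 -0.16  2.33  1.63  0.51 -2.29] w0.064 F [-3.  -0.4  0.1] g28.0
y+1 [ 0.11 -0.13  0.01] [-0.4  0.2  0.2] ang 0
y-1 [ 0.11 -0.13  0.01] [  -0.3   -0.6 -179.8] ang 180
```

```bash
python3 -m creep '0 0 0.6 -1 0 0 0;0 0 1.5 -5 0 0 0;0 0 2 -10 0 0 0;0 0 2.5 -15 0 0 0;0 0 2.5 -16 0 0 0' ; python3 -c "
from h import *
st();plan(far+[0,0.03,.35],[0,0,-1],rx)"
```

```text
clock: 20.72
position: [0.3861, 0.3116, 0.2831]
ee_rot: [1.673, 2.037, 0.696]
force: [0.3, -0.3, -2.5]
width: 0.064
gripper_force: 28.0
t20.73 [0.3861 0.3116 0.2831] z [ 0.601  0.118 -0.79 ] y [0.775 0.154 0.613] q [-0.91 -0.01 -0.24  2.26  0.91  0.69 -1.63] w0.064 F [ 0.3 -0.3 -2.5] g28.0
y+1 [-21.22  12.95   1.6 ] [37.6 -4.7 14.1] ang 40
y-1 [-21.22  12.95   1.6 ] [   6.8   53.8 -157.1] ang 166
```

```bash
python3 -m creep '0 -3 2 -4 9 -1.2 3.4;0 -8 4.5 -4 18 -2.4 6.8;0 -13 7.5 -3 27 -3.7 10.3;0 -17 10.5 -1 37.6 -4.7 14.1;0 -21 13 1.6 37.6 -4.7 14.1' ; python3 -m creep '0 0 0 0 0 0 0;0 0 0 0 0 0 0'; python3 -c "
from h import *
st();plan(far+[0,0.0,.275],[0,0,-1],rx)"
```

```text
clock: 21.35
position: [0.5294, 0.1338, 0.3493]
ee_rot: [-2.289, -2.15, 0.007]
force: [1.9, 0.4, -1.8]
width: 0.064
gripper_force: 28.0
clock: 21.6
position: [0.5273, 0.1345, 0.346]
ee_rot: [2.29, 2.149, -0.013]
force: [0.1, 0.6, -0.9]
width: 0.061
gripper_force: 28.0
t21.60 [0.5273 0.1345 0.346 ] z [-0.005 -0.006 -1.   ] y [ 0.998 -0.063 -0.005] q [-0.53  0.24  0.23  1.63 -0.05  1.29 -0.36] w0.061 F [ 0.1  0.6 -0.9] g28.0
y+1 [-3.81  1.28  7.12] [-0.3  0.4 -0.2] ang 1
y-1 [-3.81  1.28  7.12] [  0.6   0.4 179.8] ang 180
```

```bash
python3 -m creep '0 -2 0.7 0 0 0 0;0 -3.8 1.2 2 -0.3 0.4 -0.2;0 -3.8 1.2 6 -0.3 0.4 -0.2;0 -3.8 1.2 7.1 -0.3 0.4 -0.2;0 -3.8 1.2 7.1 -0.3 0.4 -0.2' ;python3 -m creep '0 0 0 0 0 0 0'; python3 -c "
from h import *
st();plan(far+[0,0.0,.154],[0,0,-1],rx)
c=vision.camera_info('wrist');im=vision.get_image('wrist')[:,:,::-1];cv2.imwrite('pics/w7.png',im)
for nm,p in (('mid',mid),('far',far)):
    for h in(.01,.082): print(nm,h,np.round(proj(c,[p+[0,0,h]+.048*k*rz(-3.4)[:,1] for k in(-1,1)]),0).tolist())"
```

```text
clock: 22.22
position: [0.5358, 0.0975, 0.2778]
ee_rot: [-2.282, -2.158, -0.008]
force: [-0.3, 0.3, -1.8]
width: 0.063
gripper_force: 28.0
clock: 22.35
position: [0.5372, 0.0973, 0.2791]
ee_rot: [2.283, 2.157, 0.012]
force: [0.4, -0.6, -2.2]
width: 0.064
gripper_force: 28.0
t22.35 [0.5372 0.0973 0.2791] z [ 0.006  0.005 -1.   ] y [ 0.998 -0.056  0.006] q [-0.46  0.28  0.24  1.74 -0.07  1.12 -0.26] w0.064 F [ 0.4 -0.6 -2.2] g28.0
y+1 [-0.27 -0.06 12.51] [ 0.3 -0.3  0.2] ang 0
y-1 [-0.27 -0.06 12.51] [   0.5    0.5 -179.8] ang 180
mid 0.01 [[227.0, 219.0], [224.0, 133.0]]
mid 0.082 [[218.0, 241.0], [214.0, 138.0]]
far 0.01 [[271.0, 219.0], [271.0, 133.0]]
far 0.082 [[271.0, 241.0], [271.0, 138.0]]
```

View pics/w7.png

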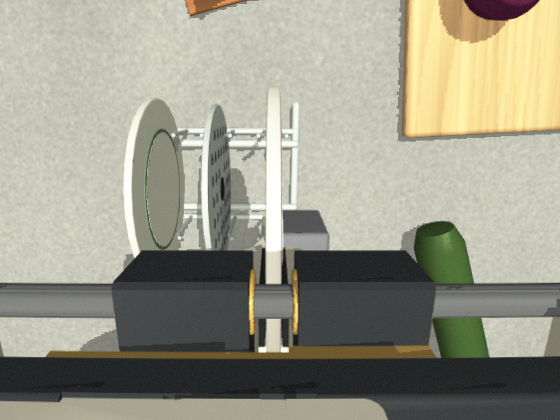

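```bash
python3 -m creep '0 -0.2 0 4 0 0 0;0 -0.2 0 8 0 0 0;0 -0.2 0 10.5 0 0 0;0 -0.2 0 11.8 0 0 0;0 -0.2 0 12.3 0 0 0' ; python3 -m creep '0 0 0 0.1 0 0 0; 0 0 0 0.2 0 0 0';python3 -c "
from h import *
st();plan(far+[0,0.0,.154],[0,0,-1],rx)"
```

```text
clock: 23.02
position: [0.5375, 0.0953, 0.1548]
ee_rot: [-2.284, -2.157, -0.009]
force: [-0.4, -0.5, -2.5]
width: 0.058
gripper_force: 28.0
clock: 23.28
position: [0.5379, 0.0951, 0.1541]
ee_rot: [2.284, 2.156, 0.011]
force: [-3.4, -1.8, 12.9]
width: 0.066
gripper_force: 28.0
t23.27 [0.5379 0.0951 0.1541] z [ 0.006  0.005 -1.   ] y [ 0.998 -0.058  0.005] q [-0.43  0.41  0.21  1.9  -0.12  0.84 -0.21] w0.066 F [-3.4 -1.8 12.9] g28.0
y+1 [ 0.01 -0.07  0.01] [ 0.3 -0.3  0.1] ang 0
y-1 [ 0.01 -0.07  0.01] [   0.4    0.5 -179.9] ang 180
```

Landed at the expected height. Release and retreat.

```bash
python3 -m creep '0 0 0 -0.1 0 0 0; 1 0 0 -0.1 0 0 0; 2.5 0 0 -0.1 0 0 0;2.5 0 0 -0.1 0 0 0;2.5 0 0 -0.1 0 0 0'; python3 -m creep '2.5 0 0 -1 0 0 0;2.5 0 0 -4 0 0 0;2.5 0 0 -8 0 0 0;2.5 0 0 -13 0 0 0;2.5 0 0 -18 0 0 0'; python3 -c "
from h import *
st()
plan([.514,-.369,.30],[0,0,-1],rz(5.5)[:,0]);plan([.514,-.369,.30],[0,0,-1],rz(5.5)[:,1])
T=vision.camera_info('top')
im=vision.get_image('top')[:,:,::-1];cv2.imwrite('pics/t8.png',im)
s=vision.get_image('scene')[:,:,::-1];cv2.imwrite('pics/s8.png',s)
b=np.array([.5145,-.3697,.100]);c=proj(T,[b])[0];print(c)
g=im.astype(int); x0,y0=int(c[0])-14,int(c[1])-14
sub=g[y0:y0+29,x0:x0+29]; print(sub[::3,::3].tolist())
"
```

```text
clock: 23.9
position: [0.5371, 0.0951, 0.1535]
ee_rot: [-2.284, -2.156, -0.008]
force: [-0.1, -0.9, 0.4]
width: 0.271
gripper_force: 0.0
clock: 24.52
position: [0.5362, 0.0941, 0.3359]
ee_rot: [-2.284, -2.156, -0.009]
force: [0.4, 0.1, -0.5]
width: 0.271
gripper_force: 0.0
t24.52 [0.5362 0.0941 0.3359] z [ 0.004  0.004 -1.   ] y [ 0.998 -0.058  0.004] q [-0.47  0.24  0.25  1.65 -0.06  1.25 -0.26] w0.271 F [ 0.4  0.1 -0.5] g0.0
y+1 [-46.38   0.45   3.39] [ 0.2 -0.2 -8.8] ang 9
y-1 [-46.38   0.45   3.39] [ -0.3  -0.3 171.2] ang 171
y+1 [-46.38   0.45   3.39] [  0.4   0.  -98.8] ang 99
y-1 [-46.38   0.45   3.39] [ 0.  -0.4 81.2] ang 81
[375.62439238 217.20725722]
[[[129, 152, 124], [129, 149, 123], [134, 155, 128], [173, 205, 165], [189, 221, 181], [187, 219, 179], [189, 221, 181], [188, 222, 180], [111, 129, 107], [98, 115, 96]], [[125, 147, 121], [144, 169, 138], [190, 221, 180], [185, 218, 176], [191, 222, 182], [188, 220, 178], [189, 220, 182], [185, 219, 178], [185, 218, 179], [111, 130, 106]], [[145, 170, 139], [186, 220, 178], [188, 220, 180], [191, 222, 181], [191, 222, 182], [1
[... 575 characters left out ...]
90, 223, 183]], [[190, 221, 181], [189, 222, 183], [119, 135, 115], [81, 89, 81], [104, 116, 103], [128, 145, 124], [124, 145, 121], [162, 194, 156], [190, 221, 182], [187, 221, 181]], [[189, 220, 180], [192, 222, 183], [190, 223, 182], [170, 199, 162], [129, 150, 123], [127, 151, 123], [127, 149, 122], [158, 187, 151], [189, 219, 181], [189, 222, 182]], [[190, 222, 181], [190, 221, 182], [189, 221, 180], [189, 222, 180], [188, 222, 180], [133, 157, 130], [133, 156, 128], [136, 158, 131], [187, 221, 180], [150, 179, 145]], [[192, 223, 183], [190, 221, 181], [190, 220, 181], [191, 221, 183], [187, 220, 180], [191, 221, 182], [190, 222, 183], [189, 221, 180], [188, 221, 180], [120, 140, 114]]]
```

```bash
python3 -m creep '5 -6 0 0 0 0 -2;5 -12 0 0 0 0 -4;5 -18 0.1 0 0 0 -6;5 -24 0.2 0 0 0 -8;5 -30 0.3 0 0 0 -8.8';python3 -m creep '5 -6 0 0 0 0 0;5 -12 0.1 1 0 0 0;5 -16.4 0.2 3.4 0 0 0;5 -16.4 0.2 3.4 0 0 0;5 -16.4 0.2 3.4 0 0 0'; cat > hub.py <<'E'
from h import *
for cam in ("top","wrist"):
    c=vision.camera_info(cam); im=vision.get_image(cam)[:,:,::-1]; cv2.imwrite("pics/hub_%s_%d.png"%(cam,telemetry.observe()["clock"]*100),im)
    p=proj(c,[[.5145,-.3697,.100]])[0]; print(cam,"pred",p)
    g=im.astype(int); m=((g.max(2)-g.min(2)<12)&(g.mean(2)>100)).astype(np.uint8)
    w=22 if cam=="top" else 60
    mm=np.zeros_like(m); y0,x0=int(p[1])-w,int(p[0])-w; mm[y0:y0+2*w,x0:x0+2*w]=m[y0:y0+2*w,x0:x0+2*w]
    mm=cv2.morphologyEx(mm,cv2.MORPH_OPEN,np.ones((3,3)))
    for k in cv2.findContours(mm,0,cv2.CHAIN_APPROX_NONE)[0]:
        if cv2.contourArea(k)<25: continue
        r=cv2.minAreaRect(k); B=cv2.boxPoints(r); W=atz(c,B,.100)
        e=[W[1]-W[0],W[2]-W[1]]
        print(np.round(r[0],1),np.round(r[1],1),"c",np.round(atz(c,[r[0]],.100)[0],4),"sides",[round(float(np.linalg.norm(v)),4) for v in e],"yaw",[round(float(np.degrees(np.arctan2(v[1],v[0]))),1) for v in e])
    print(g[int(p[1]),int(p[0])-24:int(p[0])+25:4].tolist())
E
python3 -c "
from h import *
st()"; python3 hub.py
```

```text
clock: 25.25
position: [0.5217, -0.2071, 0.3325]
ee_rot: [2.111, 2.326, 0.009]
force: [0.0, 0.4, 0.5]
width: 0.546
gripper_force: 0.0
clock: 25.88
position: [0.5401, -0.3677, 0.2976]
ee_rot: [-2.112, -2.325, -0.009]
force: [0.2, -0.4, 0.5]
width: 0.549
gripper_force: 0.0
t25.88 [ 0.5401 -0.3677  0.2976] z [ 0.003  0.005 -1.   ] y [0.995 0.096 0.004] q [ 0.24  0.47  0.44  1.45 -0.21  1.27  0.79] w0.549 F [ 0.2 -0.4  0.5] g0.0
top pred [375.62439238 217.20725722]
[375.5 217. ] [6. 5.] c [ 0.5151 -0.3694  0.1   ] sides [0.0136, 0.0161] yaw [-90.2, 179.1]
[[126, 148, 121], [125, 147, 119], [186, 218, 178], [190, 221, 182], [70, 76, 71], [62, 64, 64], [130, 132, 136], [146, 161, 145], [186, 219, 176], [165, 195, 159], [53, 54, 54], [64, 67, 63], [85, 91, 96]]
wrist pred [242.39141904 188.42426572]
[243. 187.] [20. 20.] c [ 0.515  -0.3683  0.1   ] sides [0.0181, 0.0186] yaw [5.5, -85.2]
[[220, 245, 203], [148, 178, 138], [146, 177, 135], [146, 178, 136], [146, 147, 146], [157, 157, 155], [155, 158, 156], [153, 154, 154], [153, 157, 155], [80, 79, 78], [221, 245, 206], [221, 246, 206], [221, 245, 203]]
```

```bash
python3 -c "
from h import *
plan([.515,-.3688,.089],[0,0,-1],rz(5.5)[:,0])"
```

```text
y+1 [-2.000e-02 -2.680e+00  2.093e+01] [ 0.3 -0.2  0.1] ang 0
y-1 [-2.000e-02 -2.680e+00  2.093e+01] [   0.4    0.5 -179.9] ang 180
```

```bash
python3 -m creep '5 0 -2.7 2 0.3 -0.2 0;5 0 -2.7 7 0.3 -0.2 0;5 0 -2.7 10 0.3 -0.2 0;5 0 -2.7 10 0.3 -0.2 0;5 0 -2.7 10 0.3 -0.2 0'; sed -i 's/("top","wrist")/("wrist",)/' hub.py; python3 hub.py; python3 -c "
from h import *
st();plan([.515,-.3688,.089],[0,0,-1],rz(5.5)[:,0])"
```

```text
clock: 26.6
position: [0.5145, -0.3704, 0.1995]
ee_rot: [2.11, 2.326, -0.0]
force: [0.3, 0.0, 0.4]
width: 0.544
gripper_force: 0.0
wrist pred [271.54583368 217.46282395]
[272.  215.5] [27. 28.] c [ 0.5147 -0.3683  0.1   ] sides [0.0182, 0.0185] yaw [5.5, -83.9]
[[147, 178, 134], [147, 178, 136], [147, 176, 136], [137, 135, 136], [157, 159, 156], [157, 157, 157], [154, 155, 153], [152, 153, 153], [152, 153, 154], [153, 153, 153], [155, 179, 146], [219, 244, 202], [220, 245, 203]]
t26.65 [ 0.5146 -0.3707  0.1997] z [ 0.001 -0.001 -1.   ] y [0.995 0.097 0.001] q [ 0.26  0.51  0.42  1.64 -0.23  1.04  0.84] w0.539 F [-0.2  0.5  0. ] g0.0
y+1 [ 0.2   0.05 11.07] [0.1 0.1 0. ] ang 0
y-1 [ 0.2   0.05 11.07] [-1.0e-01  1.0e-01 -1.8e+02] ang 180
```

```bash
python3 -m creep '5 0.2 0 4 0 0 0;5 0.2 0 7 0 0 0;5 0.2 0 9.5 0 0 0;5 0.2 0 11 0 0 0;5 0.2 0 11 0 0 0'; python3 -m creep '4 0 0 0 0 0 0;2.5 0 0 0 0 0 0;1 0 0 0 0 0 0;0 0 0 0 0 0 0;0 0 0 0 0 0 0' 55;python3 -c "
from h import *
st()"; python3 -m creep '0 0 0 -1 0 0 0;0 0 0 -4 0 0 0;0 0 0 -8 0 0 0;0 0 0 -12 0 0 0;0 0 0 -16 0 0 0'; python3 -c "
from h import *
st();plan([.4595,-.137,.229],[0,0,-1],rz(3.4)[:,0])"
```

```text
clock: 27.28
position: [0.5133, -0.3684, 0.0877]
ee_rot: [-2.111, -2.325, 0.001]
force: [0.1, -1.3, 0.4]
width: 0.546
gripper_force: 0.0
clock: 27.9
position: [0.5135, -0.3685, 0.088]
ee_rot: [-2.112, -2.325, 0.001]
force: [1.0, 0.5, 3.3]
width: 0.217
gripper_force: 55.0
t27.90 [ 0.5135 -0.3685  0.088 ] z [-0.001 -0.    -1.   ] y [ 0.995  0.096 -0.001] q [ 0.29  0.63  0.37  1.74 -0.29  0.83  0.89] w0.217 F [1.  0.5 3.3] g55.0
clock: 28.52
position: [0.5126, -0.368, 0.2486]
ee_rot: [-2.111, -2.323, 0.002]
force: [0.1, -0.4, -4.9]
width: 0.216
gripper_force: 55.0
t28.52 [ 0.5126 -0.368   0.2486] z [-0.003  0.001 -1.   ] y [ 0.995  0.096 -0.003] q [ 0.25  0.46  0.44  1.58 -0.21  1.15  0.82] w0.216 F [ 0.1 -0.4 -4.9] g55.0
y+1 [23.5  -3.07  2.  ] [-0.2 -0.1  2.1] ang 2
y-1 [23.5  -3.07  2.  ] [ 1.000e-01 -3.000e-01 -1.779e+02] ang 178
```

```bash
cat > peg.py <<'E'
from h import *
st()
for cam in("wrist","top"):
    c=vision.camera_info(cam);im=vision.get_image(cam)[:,:,::-1];cv2.imwrite("pics/peg_%s_%d.png"%(cam,telemetry.observe()["clock"]*100),im)
    b=np.array([.4595,-.137,.104]);d=rz(3.4)[:,0]
    out=[]
    for k in(1,-1):
        p=proj(c,[b+.036*k*d])[0];w=8 if cam=="top" else 16
        if not(w<p[0]<560-w and w<p[1]<420-w): print(cam,"out",p);continue
        y0,x0=int(p[1])-w,int(p[0])-w; g=im[y0:y0+2*w,x0:x0+2*w].astype(float).mean(2)
        m=(g<110).astype(np.uint8);nl,lab,stt,cen=cv2.connectedComponentsWithStats(m)
        for i in range(1,nl):
            if stt[i,4]>6: print(cam,k,"pred",np.round(p,1),"box",stt[i]+[x0,y0,0,0,0],"cen",np.round(cen[i]+[x0,y0],1),"at z.10",np.round(atz(c,[cen[i]+[x0,y0]],.100)[0],4))
E
python3 peg.py
```

```text
t28.52 [ 0.5126 -0.368   0.2486] z [-0.003  0.001 -1.   ] y [ 0.995  0.096 -0.003] q [ 0.25  0.46  0.44  1.58 -0.21  1.15  0.82] w0.216 F [ 0.1 -0.4 -4.9] g55.0
wrist out [ 280.41721279 -158.52141181]
wrist out [ 166.03752329 -162.25784867]
top 1 pred [288.1 224.7] box [287 223   4   5  15] cen [288.5 225.1] at z.10 [ 0.4944 -0.1358  0.1   ]
top -1 pred [289.9 251.9] box [288 250   4   5  15] cen [289.5 251.9] at z.10 [ 0.4233 -0.1383  0.1   ]
```

```bash
python3 -m creep '0 4 -1 -1 0 0 0;0 9 -2 -3 0 0 0;0 12 -3 -3 0 0 0;0 12 -3 -3 0 0 0;0 12 -3 -3 0 0 0'; python3 peg.py
```

```text
clock: 29.25
position: [0.4716, -0.2521, 0.2769]
ee_rot: [-2.111, -2.324, 0.003]
force: [-0.1, 0.1, -4.5]
width: 0.215
gripper_force: 55.0
t29.25 [ 0.4716 -0.2521  0.2769] z [-0.003  0.    -1.   ] y [ 0.995  0.096 -0.003] q [ 0.05  0.27  0.43  1.78 -0.12  1.12  0.62] w0.215 F [-0.1  0.1 -4.5] g55.0
wrist 1 pred [317.6  49.2] box [308  41  17  20 263] cen [316.   50.6] at z.10 [ 0.4947 -0.1354  0.1   ]
wrist -1 pred [224.3  45.6] box [217  36  18  20 284] cen [225.5  45.5] at z.10 [ 0.4239 -0.1384  0.1   ]
top 1 pred [288.1 224.7] box [287 223   4   5  16] cen [288.5 225. ] at z.10 [ 0.4948 -0.1359  0.1   ]
top -1 pred [289.9 251.9] box [288 250   4   5  15] cen [289.5 251.9] at z.10 [ 0.4233 -0.1383  0.1   ]
```

```bash
python3 -c "
from h import *
plan([.458,-.1363,.212],[0,0,-1],rz(2.6)[:,0])"
```

```text
y+1 [11.73 -0.26  6.5 ] [-0.1  0.   2.8] ang 3
y-1 [11.73 -0.26  6.5 ] [  -0.    -0.2 -177.2] ang 177
```

```bash
python3 -m creep '0 4 -0.1 0 0 0 1;0 8 -0.2 0 0 0 2;0 11 -0.3 1 0 0 2.8;0 11.7 -0.3 3 0 0 2.8;0 11.7 -0.3 5 0 0 2.8'; python3 -m creep '0 0 0 0.8 0 0 0;0 0 0 1.3 0 0 0;0 0 0 1.3 0 0 0'; python3 -c "
from h import *
st();plan([.458,-.1363,.196],[0,0,-1],rz(2.6)[:,0])
c=vision.camera_info('top');im=vision.get_image('top')[:,:,::-1];cv2.imwrite('pics/ov.png',im)"
```

```text
clock: 29.98
position: [0.458, -0.1356, 0.227]
ee_rot: [-2.168, -2.273, 0.001]
force: [-0.1, 1.0, -4.7]
width: 0.21
gripper_force: 55.0
clock: 30.35
position: [0.4579, -0.1361, 0.2147]
ee_rot: [-2.169, -2.272, 0.002]
force: [0.1, 0.4, -4.5]
width: 0.214
gripper_force: 55.0
t30.35 [ 0.4579 -0.1361  0.2147] z [-0.001 -0.    -1.   ] y [ 0.999  0.046 -0.001] q [-0.13  0.23  0.37  1.99 -0.1   0.94  0.34] w0.214 F [ 0.1  0.4 -4.5] g55.0
y+1 [-0.02  0.01  1.87] [-0.1  0.   0.1] ang 0
y-1 [-0.02  0.01  1.87] [-0.000e+00 -1.000e-01 -1.799e+02] ang 180
```

```bash
python3 -m creep '0 0 0 1 0 0 0;0 0 0 1.8 0 0 0;0 0 0 2.3 0 0 0;0 0 0 2.6 0 0 0;0 0 0 2.6 0 0 0'; python3 -c "
from h import *
st()"
```

```text
clock: 31.02
position: [0.4576, -0.1357, 0.1885]
ee_rot: [-2.168, -2.272, 0.002]
force: [0.5, -0.9, -4.6]
width: 0.213
gripper_force: 55.0
t31.02 [ 0.4576 -0.1357  0.1885] z [-0.002  0.    -1.   ] y [ 0.999  0.047 -0.002] q [-0.12  0.27  0.36  2.02 -0.12  0.88  0.36] w0.213 F [ 0.5 -0.9 -4.6] g55.0
```

```bash
python3 -m creep '0 0 0 0.3 0 0 0;0 0 0 0.6 0 0 0;0 0 0 0.8 0 0 0;0 0 0 0.9 0 0 0'; python3 -c "
from h import *
st()"
```

```text
clock: 31.52
position: [0.4576, -0.1357, 0.1795]
ee_rot: [-2.168, -2.272, 0.002]
force: [0.4, 0.2, -4.6]
width: 0.216
gripper_force: 55.0
t31.52 [ 0.4576 -0.1357  0.1795] z [-0.002  0.    -1.   ] y [ 0.999  0.047 -0.002] q [-0.12  0.28  0.36  2.03 -0.13  0.85  0.37] w0.216 F [ 0.4  0.2 -4.6] g55.0
```

```bash
python3 -m creep '0 0 0 0.1 0 0 0;0 0 0 0.2 0 0 0;0 0 0 0.25 0 0 0'; python3 -m creep '0 0 0 0 0 0 0;1.95 0 0 0 0 0 0;3 0 0 0 0 0 0;5 0 0 0 0 0 0;5 0 0 0 0 0 0'; python3 -c "
from h import *
st()"; python3 -m creep '5 0 0 -2 0 0 0;5 0 0 -6 0 0 0;5 0 0 -11 0 0 0;5 0 0 -16 0 0 0;5 0 0 -20 0 0 0';python3 -m creep '5 0 0 0 0 0 0'
```

```text
clock: 31.9
position: [0.4577, -0.1358, 0.178]
ee_rot: [-2.168, -2.272, 0.001]
force: [-6.5, 1.6, 12.9]
width: 0.215
gripper_force: 55.0
clock: 32.52
position: [0.4579, -0.1357, 0.1773]
ee_rot: [-2.168, -2.273, 0.001]
force: [-0.4, 0.1, 0.2]
width: 0.494
gripper_force: 0.0
t32.52 [ 0.4579 -0.1357  0.1773] z [-0.001 -0.    -1.   ] y [ 0.999  0.047 -0.001] q [-0.11  0.28  0.36  2.04 -0.13  0.85  0.37] w0.494 F [-0.4  0.1  0.2] g0.0
clock: 33.15
position: [0.4581, -0.1358, 0.3794]
ee_rot: [2.168, 2.273, 0.0]
force: [0.1, 0.0, 0.4]
width: 0.544
gripper_force: 0.0
clock: 33.28
position: [0.4593, -0.1362, 0.3801]
ee_rot: [2.166, 2.271, 0.004]
force: [-0.5, -0.7, -0.3]
width: 0.547
gripper_force: 0.0
```

```bash
python3 - <<'E'
from h import *
c=vision.camera_info('scene');s=vision.get_image('scene').astype(int)
ry=rz(-3.4)[:,1]
for r in(.02,.05,.074,.088):
    P=[far+.003*rx+[0,0,.086]+r*(np.cos(a)*ry+np.sin(a)*np.array([0,0,1])) for a in np.radians(range(0,360,45))]
    print(r,[s[int(round(v)),int(round(u_))].tolist() for u_,v in proj(c,P)])
c=vision.camera_info('wrist');im=vision.get_image('wrist').astype(int)
m=((im.max(2)-im.min(2)<12)&(im.mean(2)>100)).astype(np.uint8)
p=proj(c,[[.458,-.136,.19]])[0];w=35;x0,y0=int(p[0])-w,int(p[1])-w
k=max(cv2.findContours(cv2.morphologyEx(m[y0:y0+2*w,x0:x0+2*w],cv2.MORPH_OPEN,np.ones((3,3))),0,cv2.CHAIN_APPROX_NONE)[0],key=cv2.contourArea)
r=cv2.minAreaRect(k);print(r,atz(c,[np.array(r[0])+[x0,y0]],.19))
E
```

```text
0.02 [[129, 123, 112], [129, 123, 112], [130, 123, 113], [129, 123, 112], [129, 124, 113], [112, 107, 97], [44, 43, 44], [112, 109, 110]]
0.05 [[129, 123, 112], [129, 123, 112], [126, 120, 110], [129, 124, 113], [129, 123, 112], [130, 124, 112], [102, 97, 90], [129, 123, 113]]
0.074 [[129, 124, 112], [134, 128, 116], [221, 218, 199], [152, 145, 132], [129, 124, 112], [119, 113, 103], [128, 122, 112], [121, 117, 108]]
0.088 [[143, 140, 132], [142, 138, 131], [98, 98, 92], [101, 103, 96], [91, 89, 84], [90, 88, 83], [140, 137, 129], [139, 135, 128]]
((35.5, 36.0), (20.0, 21.0), 90.0) [[ 0.45838315 -0.13603086  0.19      ]]
```

Lid stands upright in the far slot (its face fills the predicted circle, counter outside it), and the bowl's hub is centred over the base at seated height.

```bash
python3 -c "
from cell import job
print(job.sign_off())"
```

```text
the job is handed in; nothing more can be done
None
```

I handed the job in at about 33 s: the grating disc is in the middle slot, the lid in the far slot after leaning on the rest, and the bowl is down on the motor base over its pegs. Final readings put the lid upright in its slot and the bowl seated and centred. The onion, courgette and mug were not re-checked at the end, and the sign-off returned no verdict.

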